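# Change the balls of the cold-massage rollers

## Task

Get both desk rollers ready for the next patient: untwist each collar, move any used ball from its roller into the steel wash bowl, put one clean ball from the cool rack into each roller, and lock a collar back on each one, lugs down through the slots, pushed in and twisted clockwise fully to the stop. A roller may have no ball in it at the start; clean balls that are not needed stay in the rack. Leave the other things on the desk where they are.

Things in the scene. Friction and masses are not known exactly. Their poses are not given: they have to be found in the camera images.
- roller_a: Left-hand (+y) cold-massage roller, stuck to the desk by its suction foot (104 mm across, a rubber tab at own +x). Origin: centre of its underside, z up. A black round socket, 91 mm across, rim 26 mm above the desk, holds one 50 mm ball under a twist-lock collar. The rim is a 6 mm thick inward ledge (hole 68 mm wide) over a cavity with its floor 8.5 mm above the desk.
- roller_b: Right-hand (-y) roller, same as roller_a. Two slots, 24 mm wide, cut through the ledge out to 39 mm from the axis at +60 and +240 degrees from own +x (anticlockwise from above). The collar's lugs go down the slots, then turn 60 degrees clockwise under the ledge to fixed stops; there the collar's x axis lies along the roller's x axis, either way round.
- roller_a_slot (a point): Mouth of one slot of roller_a, at the rim's top, 36 mm from the axis, marked by a narrow white line on the rim; the other slot lies across the axis. Turned anticlockwise, the lugs stop in line with the slots (to within 7 degrees).
- roller_b_slot (a point): The same point of roller_b.
- roller_a_stop (a point): Point on the rim of roller_a, at own +x, 36 mm from the axis, marked by a wider white bar (another lies across the axis): a lug lies under it when the collar is locked at the stop.
- roller_b_stop (a point): The same point of roller_b.
- roller_a_ball (a point): Ball centre of roller_a when locked in, 41 mm above the desk. The ball rests on a spring-loaded ring: with no collar its centre is at 43 mm, 17 mm above the rim. With a ball in, the collar must be pushed down about 2 mm (5 to 10 N) past where it meets the ball before it turns; the spring then holds it up against the ledge.
- roller_b_ball (a point): The same point of roller_b. A roller may be empty at the start: its collar is then locked but loose.
- collar_a: Aluminium collar, 120 g, starts locked on roller_a. Twelve-sided tube, 60 mm across flats, 42 mm high, wall 3.5 mm; the lip at its top (opening 44 mm) keeps the ball in. Origin: centre of its underside, own z up. Two lugs at its foot, 16 mm wide, 6 mm high, stick out to 36.5 mm from the axis along own +x and -x, with thumb tabs right above (10 mm wide, out to 36 mm, 28 to 40 mm up).
- collar_b: Second collar, same as collar_a, starts on roller_b. Flats face own +y and -y: grip there. Either collar fits either roller, either way round. Locked over a ball its underside is 14 mm above the desk; on an empty roller, or pushed right down, 8.5 mm.
- used_a: Used ball in roller_a at the start (None if that roller is empty): 50 mm polished steel ball, 350 g; its origin is its centre.
- used_b: Used ball in roller_b at the start (None if that roller is empty): 50 mm polished steel ball, 350 g; its origin is its centre.
- rack: Fixed white insulated cool rack, 84 x 266 x 45 mm, with a row of four round wells (35 mm wide, 64 mm apart) along its own y. Wells at y = -96, -32, 32, 96 mm; a ball in a well has its centre 62 mm above the desk. Origin: centre of its underside.
- clean_0: Clean chilled ball in the cool rack (None if absent): 50 mm polished steel ball, 350 g; its origin is its centre. In its well its centre is 62 mm above the desk, 17 mm above the rack's top.
- clean_1: Clean chilled ball in the cool rack (None if absent): 50 mm polished steel ball, 350 g; its origin is its centre. In its well its centre is 62 mm above the desk, 17 mm above the rack's top.
- clean_2: Clean chilled ball in the cool rack (None if absent): 50 mm polished steel ball, 350 g; its origin is its centre. In its well its centre is 62 mm above the desk, 17 mm above the rack's top.
- clean_3: Clean chilled ball in the cool rack (None if absent): 50 mm polished steel ball, 350 g; its origin is its centre. In its well its centre is 62 mm above the desk, 17 mm above the rack's top.
- bowl: loose round stainless-steel wash bowl, 150 mm across the rim, 52 mm high, 250 g. Origin: centre of its underside.
- oximeter: Bystander: fingertip pulse oximeter, 60 x 34 x 31 mm.
- laser: Bystander: white handheld therapy probe, 145 mm long, 32 mm thick.
- tape_roll: Bystander: roll of skin-coloured tape standing on its end on the desk, 60 mm across, 50 mm high.
- tape_tray: Bystander: fixed green tray, 190 x 135 x 45 mm, full of rolls of tape, 54 mm high. Origin: centre of its underside.
Mind the look-alikes: they are no part of the job. Leave any pink or turquoise look-alike of the roller_a alone. Leave any green look-alike of the used_b alone.

How it is judged (in metres and radians):
At the end, for the whole second after the job is handed in: Each roller: a clean ball within 6 mm of its ball point, under a collar centred to 5 mm, underside 7.5 to 16.5 mm above the desk, level to 0.1 rad, within 0.15 rad of the stop. Used balls in the upright bowl (65 mm of its axis, centre under 85 mm). Other clean balls down in rack wells (distance between any of clean_0, clean_1, clean_2, clean_3 and roller_a_ball below 0.006 m and ((horizontal distance between collar_a and roller_a below 0.005 m and z of collar_a in the frame of roller_a between 0.0075 and 0.0165 m and angle between collar_a's own z axis and vertical below 0.1 rad and angle between the x axis of collar_a and the x axis of roller_a, either way round below 0.15 rad) or (horizontal distance between collar_b and roller_a below 0.005 m and z of collar_b in the frame of roller_a between 0.0075 and 0.0165 m and angle between collar_b's own z axis and vertical below 0.1 rad and angle between the x axis of collar_b and the x axis of roller_a, either way round below 0.15 rad)) and distance between any of clean_0, clean_1, clean_2, clean_3 and roller_b_ball below 0.006 m and ((horizontal distance between collar_a and roller_b below 0.005 m and z of collar_a in the frame of roller_b between 0.0075 and 0.0165 m and angle between collar_a's own z axis and vertical below 0.1 rad and angle between the x axis of collar_a and the x axis of roller_b, either way round below 0.15 rad) or (horizontal distance between collar_b and roller_b below 0.005 m and z of collar_b in the frame of roller_b between 0.0075 and 0.0165 m and angle between collar_b's own z axis and vertical below 0.1 rad and angle between the x axis of collar_b and the x axis of roller_b, either way round below 0.15 rad)) and horizontal distance between each of used_a, used_b and bowl below 0.065 m and height (world z) of each of used_a, used_b below 0.085 m and z of each of used_a, used_b in the frame of bowl above 0.01 m and (distance between clean_0 and roller_a_ball below 0.006 m or distance between clean_0 and roller_b_ball below 0.006 m or (x of clean_0 in the frame of rack between -0.008 and 0.008 m and y of clean_0 in the frame of rack between -0.11 and 0.11 m and z of clean_0 in the frame of rack between 0.057 and 0.067 m)) and (distance between clean_1 and roller_a_ball below 0.006 m or distance between clean_1 and roller_b_ball below 0.006 m or (x of clean_1 in the frame of rack between -0.008 and 0.008 m and y of clean_1 in the frame of rack between -0.11 and 0.11 m and z of clean_1 in the frame of rack between 0.057 and 0.067 m)) and (distance between clean_2 and roller_a_ball below 0.006 m or distance between clean_2 and roller_b_ball below 0.006 m or (x of clean_2 in the frame of rack between -0.008 and 0.008 m and y of clean_2 in the frame of rack between -0.11 and 0.11 m and z of clean_2 in the frame of rack between 0.057 and 0.067 m)) and (distance between clean_3 and roller_a_ball below 0.006 m or distance between clean_3 and roller_b_ball below 0.006 m or (x of clean_3 in the frame of rack between -0.008 and 0.008 m and y of clean_3 in the frame of rack between -0.11 and 0.11 m and z of clean_3 in the frame of rack between 0.057 and 0.067 m)) and angle between bowl's own z axis and vertical below 0.2 rad); the robot touches nothing.
It fails at once if the oximeter, the probe or the loose roll of tape is moved more than 40 mm (distance of any of oximeter, laser, tape_roll from where it was at the start of the episode above 0.04 m).
Of used_a, used_b only 1 to 2 are there at a start; the rules pass over those that are not, and their reading is None.
Of clean_0, clean_1, clean_2, clean_3 only 2 to 4 are there at a start; the rules pass over those that are not, and their reading is None.
At some moment in a run one of bowl, collar_a, collar_b may be knocked a few centimetres aside while the robot is not near it.
It also fails if it takes over 192 s, if anything falls off the work surface, if the arm or the gripper's body presses on something with over 40 N, if the wrist force passes 120 N, or if a joint passes its speed limit or range.

## Robot

A 7-joint arm with a two-finger parallel gripper is mounted at the origin on the work surface. World frame = base frame: x ahead of the robot, y to its left, z up, the work surface at z = 0. Lengths are in mm, angles in degrees, forces in N, time in s.
With the tool pointing down it reaches from about 425 to 1025 mm from the base axis. Payload 3.6 kg.
Tool frame: the origin (TCP) lies where the fingers leave the gripper's body, on its centre line; the fingertips stand 73 mm ahead of it and the grasp point (between the pads) lies 54 mm ahead of it; z points along the fingers, y is the line along which they close (so a half turn about z gives the same grasp; the last joint's range is limited). The gripper opens to 85 mm and grips with 20 to 120 N. Pads are 22 mm wide; open, the fingers measure 114 mm over their backs; the gripper's body (76 mm by 85 mm) begins 54 mm behind the grasp point. The pads swing forward as they close: fully open they stand 13 mm farther back than shut.
Start: joints at [-79.269, 33.873, 2.773, 92.16, -1.908, 54.013, -1.931], TCP at [200.909, 696.61, 303.902] pointing down, gripper open.
Joint ranges: [-153.93, 153.93], [-27.13, 128.08], [-72.61, 78.16], [10.71, 143.7], [-87.88, 267.88], [4.46, 118.87], [-176.78, 176.78]. Speed limits (degrees/s): [147.25, 147.25, 180, 180, 180, 180, 180].

## Interface

Orientations are given as a 3x3 rotation matrix whose columns are the frame's x, y, z axes.
In Python, from cell import ctrl gives the robot as it stands.
- The arm moves only by the shell command python3 -m pendant 'ROWS' [FORCE]. ROWS is JSON, one flat list of numbers, 7 for each row, row after row: the finger opening in mm, from 0 to 85.4, then the shift along the tool's x, y, z each as a share of 0.15 m, from -1 to 1, then the turn, a rotation vector about the tool's x, y, z each as a share of 180 degrees, from -1 to 1. A call has 1 to 12 rows; each row is the pose to reach, as a shift and turn from the pose commanded when the call began, along the tool's axes at that moment, turning the shorter way round; what a row does not reach only later rows make up. A row lasts 1/8 s, in which the tool goes at most 62.5 mm and 10.7 degrees, less where a joint would pass 70% of its speed; a pose out of reach is approached as far as the arm can. A call with a number of a shift or a turn outside -1 to 1 is refused whole. A call with a gripper value outside its range is refused whole. The fingers move at their own pace and stop on an object; FORCE is the grip in N (left out, the last holds). Time passes only in rows, so rows that repeat a pose let the fingers close. It gives the time, the measured TCP pose, the force, the opening and the grip force at its end, in the units of the state.
- ctrl.sense(): the state, without advancing time (a new reading comes with each control period).
- ctrl.grab_frame(name): name is "scene" or "top"; returns the picture (480x640x3 uint8, red, green, blue); there is no depth.
- ctrl.camera_params(name): a dict with "camera_matrix" (3x3 intrinsics, pixels), "R" (3x3) and "t" (3): a world point X has camera coordinates R X + t. Camera axes: x right, y down, z forward; pixel columns grow to the right and rows downward; lengths in mm; the calibration is good to about 2 mm. A picture is of the moment at which its call begins. camera_params takes no time and is no camera call.
- ctrl.close_job(): hands the job in; it is judged then, once.
Trained networks look in the newest picture that a camera, given by its name, has taken for a name from the list of things; names that differ only in an ending like _2 or _b are one class to them, and where a whole thing is asked for, a point or a joint stands for the part that bears it (a point fixed in the world has none). Each returns a list of dicts, best first, with "conf" (0 to 1); they miss things now and then, are a little off and sometimes report something else, mostly with a low value. They report only what shows in the picture. A call takes as long as a camera call. They do not tell look-alikes from the thing itself.
- ctrl.boxes_of(camera, target): "xy" ([column, row] in pixels, amid what is visible of it).
- ctrl.tip_of(camera, target): "xy" ([column, row] in pixels: a listed point, or the origin of a listed thing).
The state is a dict: "time_s": time; "joint_positions": joint angles; "qvel": joint speeds; "tau": joint torques, N m; "tcp_pos": TCP position; "ee_rot": TCP orientation; "force": force on the tool from outside, world axes, zero at the start; "torque": the same for the moment, N m; "finger_gap": finger opening in mm; "finger_force": force on a finger pad.
Only numpy, scipy, OpenCV 4.12 (cv2) and the standard library are available. Lean on these libraries where they do the work, as an engineer would, in place of code of your own. Each camera call takes 0.05 s, during which the arm holds its last target. There are 200 camera calls.

## Working session

There is one attempt and no reset: what is moved stays moved. The work goes in short steps, Python scripts to look and compute and a shell command to move; the robot and the scene stay as the last step left them, time stands still between calls to the robot, and variables do not carry over. Pictures are saved under pics/ and viewed, at most 14 in all, crops included, and the job is handed in when it is done.

```bash
ls; mkdir -p pics
python3 - <<'E'
from cell import ctrl
import cv2
for n in("scene","top"):
    cv2.imwrite(f"pics/{n}0.png",ctrl.grab_frame(n)[:,:,::-1]); p=ctrl.camera_params(n); print(n,p)
    for t in("roller_a","roller_a_slot","roller_a_stop","collar_a","used_a","clean_0","rack","bowl","tape_tray","roller_a_ball"):
        print(t,[(r["xy"],round(r["conf"],2)) for r in ctrl.tip_of(n,t)])
s=ctrl.sense();print(s)
E
```

```text
pics
scene {'camera_matrix': array([[436.03393879,   0.        , 324.50849041],
       [  0.        , 436.03393879, 241.48635868],
       [  0.        ,   0.        ,   1.        ]]), 'R': array([[-0.08525692,  0.99633877,  0.00634995],
       [ 0.7912975 ,  0.07158153, -0.60722677],
       [-0.60545811, -0.04674559, -0.79450319]]), 't': array([  55.88623011, -376.06726895, 1303.48792608])}
roller_a [([407.5, 241.3], 0.77), ([418.8, 193.7], 0.76), ([253.9, 228.5], 0.57), ([485.8, 201.2], 0.57)]
roller_a_slot [([430.1, 176.6], 0.94), ([494.0, 190.0], 0.94), ([420.4, 230.4], 0.62), ([410.4, 230.8], 0.52)]
roller_a_stop [([504.0, 201.0], 0.78), ([422.4, 237.7], 0.75), ([268.8, 224.5], 0.17)]
collar_a [([406.0, 240.8], 0.89), ([250.6, 227.9], 0.8), ([266.2, 223.0], 0.64)]
used_a [([285.8, 182.7], 0.86), ([249.2, 217.8], 0.56)]
clean_0 [([328.1, 285.9], 0.73)]
rack [([340.4, 303.4], 0.87)]
bowl [([173.5, 244.2], 0.83), ([411.3, 233.0], 0.2)]
tape_tray [([496.5, 267.3], 0.65)]
roller_a_ball [([410.9, 232.7], 0.83), ([487.6, 188.7], 0.81), ([424.4, 183.2], 0.7)]
top {'camera_matrix': array(
[... 1239 characters left out ...]
961,  -1.93146494]), 'qvel': array([ 0.06580364, -0.00635469,  0.02258215,  0.09311221,  0.08004921,
       -0.00563693,  0.04179273]), 'tau': array([-1.13268543e-03, -5.48648393e+01,  1.54634412e+00, -1.98542440e+01,
        9.43678227e-03,  1.70750915e-03, -1.35092603e-05]), 'tcp_pos': array([200.91717932, 696.61314883, 303.93893285]), 'ee_rot': array([[-9.60836236e-01,  2.77116809e-01,  4.49129947e-05],
       [ 2.77116810e-01,  9.60836237e-01,  1.03695057e-05],
       [-4.02804685e-05,  2.24095426e-05, -9.99999999e-01]]), 'force': array([ 0.06120667,  0.44465719, -0.97274943]), 'torque': array([-0.00752231, -0.01134649, -0.02084915]), 'finger_force': 0.0, 'finger_gap': 85.48958818302071}
```

View pics/scene0.png

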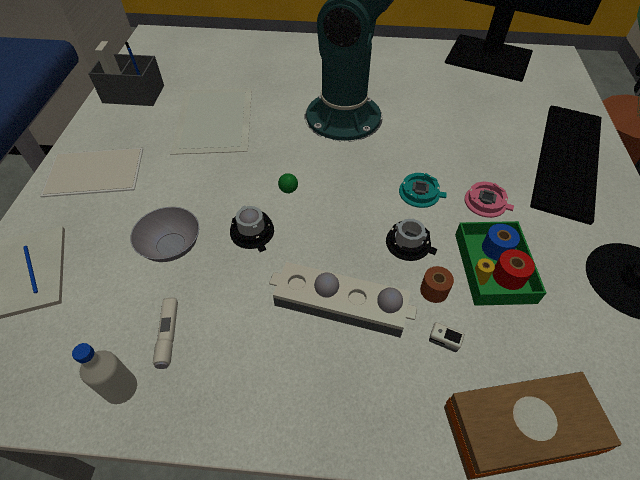

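View pics/top0.png

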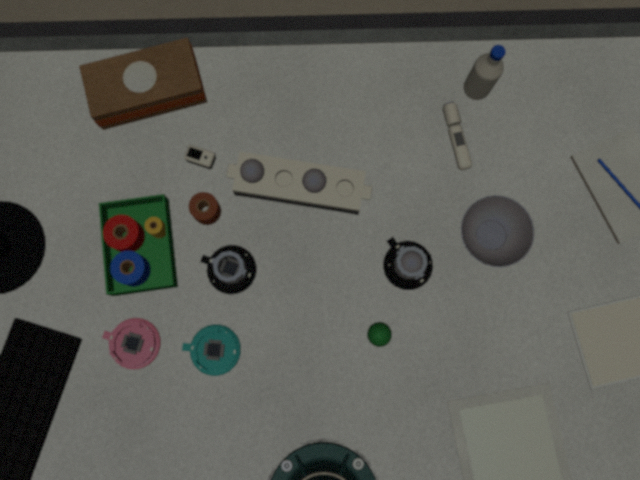

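The pictures show roller_a at top px (231,269) and roller_b at (408,265). Clean balls are at (251,170) and (314,181), and the bowl is at (497,231). The pink and turquoise rollers and the green ball are decoys. Zooming in on the rollers.

```bash
cat > h.py <<'E'
import numpy as np, cv2
from cell import ctrl
def unproj(n,uv,z):
    p=ctrl.camera_params(n);K,R,t=p["camera_matrix"],p["R"],p["t"]
    d=R.T@np.linalg.inv(K)@np.array([uv[0],uv[1],1.]);c=-R.T@t
    return c+d*(z-c[2])/d[2]
def proj(n,X):
    p=ctrl.camera_params(n);q=p["camera_matrix"]@(p["R"]@np.array(X,float)+p["t"]);return q[:2]/q[2]
def rows(target,yaw):
    """target TCP world pos, yaw = world angle of tool y axis (tool down): print shift/turn shares"""
    s=ctrl.sense();R=s["ee_rot"];d=R.T@(np.array(target)-s["tcp_pos"])/150
    cy=np.degrees(np.arctan2(R[1,1],R[0,1]));dy=(yaw-cy+90)%180-90
    print("shift",d.round(3),"turn z share",round(-dy/180,4),"alt",round((-dy+(180 if dy>0 else -180))/180,4),"J7",s["joint_positions"][6].round(1),"now",s["tcp_pos"].round(1),"yaw",cy.round(2),"F",s["force"].round(1),s["finger_gap"].round(1),s["time_s"])
E
python3 - <<'E'
from h import *
im=cv2.imread("pics/top0.png"); sc=cv2.imread("pics/scene0.png")
def crop(im,c,w=38,f=400): return cv2.resize(im[int(c[1]-w):int(c[1]+w),int(c[0]-w):int(c[0]+w)],(f,f),interpolation=cv2.INTER_CUBIC)
a=np.hstack([crop(im,(231,269)),crop(im,(408,265))]);cv2.imwrite("pics/rol.png",cv2.convertScaleAbs(a,alpha=1.8))
b=np.hstack([crop(sc,(410,238),30),crop(sc,(252,228),30)]);cv2.imwrite("pics/rols.png",cv2.convertScaleAbs(b,alpha=1.3))
for n,u,z in[("top",(231.2,269),0),("top",(231.2,266.5),41),("scene",(407.5,241.3),0),("scene",(410.9,232.7),41),("top",(405.3,263.3),0),("scene",(253.9,228.5),0),("scene",(249.2,217.8),41),("top",(412.3,265.4),41),("top",(251.3,170),62),("top",(314,181),62),("scene",(326.5,285),62),("scene",(390,300),62),("top",(489.3,238),0),("scene",(173.5,244.2),0),("top",(296.9,184.3),0),("scene",(340.4,303.4),0)]:
    print(n,u,z,unproj(n,u,z).round(1))
E
```

```text
top (231.2, 269) 0 [461.6 179.    0. ]
top (231.2, 266.5) 41 [461.  173.4  41. ]
scene (407.5, 241.3) 0 [458.6 177.5   0. ]
scene (410.9, 232.7) 41 [465.6 178.5  41. ]
top (405.3, 263.3) 0 [ 464.3 -185.2    0. ]
scene (253.9, 228.5) 0 [ 453. -186.    0.]
scene (249.2, 217.8) 41 [ 455.1 -191.5   41. ]
top (412.3, 265.4) 41 [ 453.9 -193.    41. ]
top (251.3, 170) 62 [656.3 129.2  62. ]
top (314, 181) 62 [629.7   1.5  62. ]
scene (326.5, 285) 62 [632.6   1.6  62. ]
scene (390, 300) 62 [655.6 127.9  62. ]
top (489.3, 238) 0 [ 513.6 -364.9    0. ]
scene (173.5, 244.2) 0 [ 516.  -362.3    0. ]
top (296.9, 184.3) 0 [640.9  38.1   0. ]
scene (340.4, 303.4) 0 [636.8  31.9   0. ]
```

View pics/rol.png

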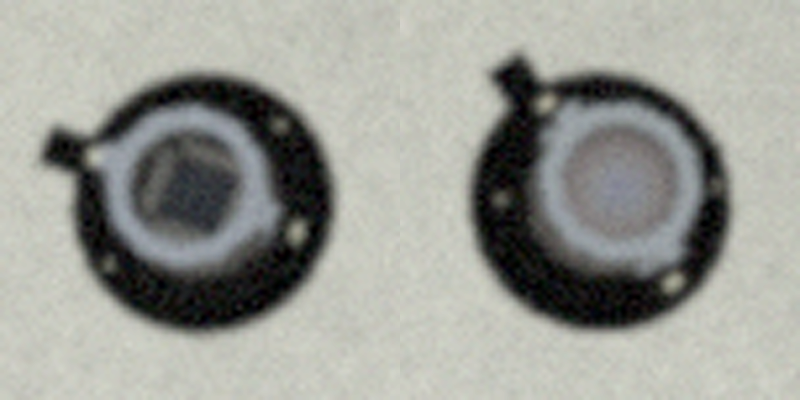

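View pics/rols.png

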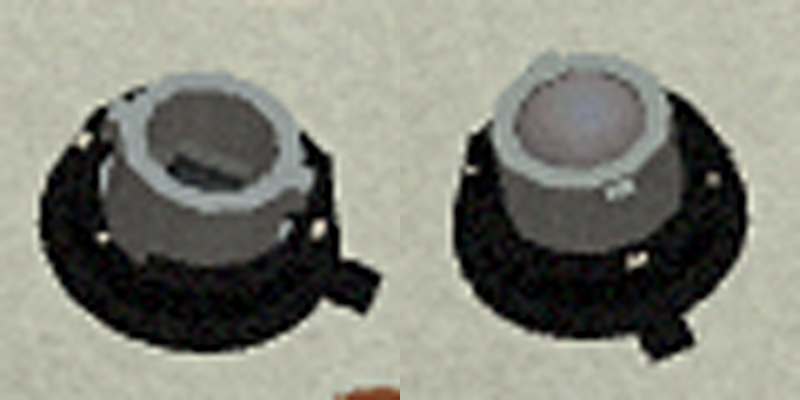

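Roller_a is empty (dark cavity showing through its collar) and roller_b holds a used ball. The white marks are visible: wide stop bars next to each tab and narrow slot lines at 60°. Next I fit the poses from the marks.

```bash
cat >> h.py <<'E'
def plan(*wps):
    """waypoints (x,y,z,yaw): one line per pendant call: shift shares, z-turn share, rows"""
    s=ctrl.sense();R=s["ee_rot"];p=s["tcp_pos"];cy=np.degrees(np.arctan2(R[1,1],R[0,1]))
    print("now",p.round(1),"yaw",cy.round(2),"J7",s["joint_positions"][6].round(1),"F",s["force"].round(1),"gap",s["finger_gap"].round(1),"t",round(s["time_s"],1))
    for x,y,z,w in wps:
        q=np.array([x,y,z],float)
        d0=w-cy
        n=1
        while True:
            c=np.radians(cy); ty=np.array([np.cos(c),np.sin(c),0]); tz=np.array([0,0,-1.]); tx=np.cross(ty,tz)
            d=np.array([tx,ty,tz])@(q-p)/150
            n=int(np.ceil(np.abs(d).max()-1e-6)) or 1
            step=d/n; last=n==1; turn=-(w-cy)/180 if last else 0
            r=int(np.ceil(max(np.linalg.norm(step)*150/62.5,abs(turn)*180/10.7)))+1
            print(" ",(x,y,z,w),step.round(3),"turn",round(turn,4),"rows",r)
            p=p+(q-p)/n
            if last: cy=w;break
E
python3 - <<'E'
from h import *
def un(o,f,c): return (o[0]+(c[0]+.5)/f-.5,o[1]+(c[1]+.5)/f-.5)
f=400/76;g=400/60
A=[unproj("top",un((193,231),f,c),26)[:2] for c in[(93,157),(297,231),(110,264),(281,125)]]
B=[unproj("top",un((370,227),f,c),26)[:2] for c in[(146,102),(273,282),(99,199),(316,185)]]
for n,M in(("a",A),("b",B)):
    m=np.array(M);d=m[0]-m[1];e=m[2]-m[3]
    print(n,"stop mid",m[:2].mean(0).round(1),"slot mid",m[2:].mean(0).round(1),"len",np.linalg.norm(d).round(1),np.linalg.norm(e).round(1),"yaw",np.degrees(np.arctan2(d[1],d[0])).round(1),np.degrees(np.arctan2(e[1],e[0])).round(1)-60)
A=[unproj("scene",un((380,208),g,c),26)[:2] for c in[(318,228),(85,138)]]
B=[unproj("scene",un((222,198),g,c),26)[:2] for c in[(313,178),(71,168)]]
for n,M in(("a stop",A),("b slot",B)):
    m=np.array(M);d=m[0]-m[1];print(n,m.mean(0).round(1),np.linalg.norm(d).round(1),np.degrees(np.arctan2(d[1],d[0])).round(1))
E
```

```text
a stop mid [461.3 178.7] slot mid [461.2 178.3] len 85.2 85.0 yaw 68.6 68.5
b stop mid [ 461.1 -189.6] slot mid [ 460.9 -189. ] len 85.3 84.8 yaw 32.4 32.3
a stop [460.2 178.2] 84.7 67.6
b slot [ 459.6 -189.9] 84.8 92.1
```

```bash
python3 -c "
from h import *
plan((460.8,178.3,250,73.9),(460.8,178.3,150,-21.6),(460.8,178.3,101,-21.6))"
```

```text
Traceback (most recent call last):
  File "h.py", line 17, in plan
    print("now",p.round(1),"yaw",cy.round(2),"J7",s["joint_positions"][6].round(1),"F",s["force"].round(1),"gap",s["finger_gap"].round(1),"t",round(s["time_s"],1))
                                                                                                                 ^^^^^^^^^^^^^^^^^^^^^
AttributeError: 'float' object has no attribute 'round'
```

```bash
sed -i 's/s\["finger_gap"\].round(1)/round(s["finger_gap"],1)/' h.py; python3 -c "
from h import *
plan((460.8,178.3,250,73.9),(460.8,178.3,150,-21.6),(460.8,178.3,101,-21.6))"
```

```text
now [200.9 696.6 303.9] yaw 73.91 J7 -1.9 F [ 0.1  0.4 -1. ] gap 85.5 t 1.1
  (460.8, 178.3, 250, 73.9) [-0.874 -0.947  0.12 ] turn 0 rows 5
  (460.8, 178.3, 250, 73.9) [-0.874 -0.947  0.12 ] turn 0 rows 5
  (460.8, 178.3, 250, 73.9) [-0.874 -0.947  0.12 ] turn 0.0001 rows 5
  (460.8, 178.3, 150, -21.6) [0.    0.    0.667] turn 0.5306 rows 10
  (460.8, 178.3, 101, -21.6) [0.    0.    0.327] turn -0.0 rows 2
```

```bash
m="python3 -m pendant"
$m '[85,-0.874,-0.947,0.12,0,0,0, 85,-0.874,-0.947,0.12,0,0,0, 85,-0.874,-0.947,0.12,0,0,0, 85,-0.874,-0.947,0.12,0,0,0, 85,-0.874,-0.947,0.12,0,0,0]' 
$m '[85,-0.874,-0.947,0.12,0,0,0, 85,-0.874,-0.947,0.12,0,0,0, 85,-0.874,-0.947,0.12,0,0,0, 85,-0.874,-0.947,0.12,0,0,0, 85,-0.874,-0.947,0.12,0,0,0]' >/dev/null
$m '[85,-0.874,-0.947,0.12,0,0,0, 85,-0.874,-0.947,0.12,0,0,0, 85,-0.874,-0.947,0.12,0,0,0, 85,-0.874,-0.947,0.12,0,0,0, 85,-0.874,-0.947,0.12,0,0,0]' >/dev/null
$m '[85,0,0,0.4,0,0,0.531, 85,0,0,0.4,0,0,0.531, 85,0,0,0.4,0,0,0.531, 85,0,0,0.4,0,0,0.531, 85,0,0,0.4,0,0,0.531, 85,0,0,0.4,0,0,0.531, 85,0,0,0.4,0,0,0.531, 85,0,0,0.4,0,0,0.531, 85,0,0,0.4,0,0,0.531, 85,0,0,0.4,0,0,0.531]' 
python3 -c "
from h import *
plan((460.8,178.3,101,-21.6))"
```

```text
time_s: 1.72
tcp_pos: [287.9, 523.8, 286.3]
ee_rot: [[-0.961, 0.278, 0.0], [0.278, 0.961, 0.001], [0.0, 0.001, -1.0]]
force: [-0.6, 1.1, 1.3]
finger_gap: 85.0
finger_force: 0.0
time_s: 4.22
tcp_pos: [460.0, 182.0, 189.7]
ee_rot: [[0.361, 0.932, -0.0], [0.932, -0.361, 0.001], [0.001, -0.0, -1.0]]
force: [0.2, 0.8, -0.9]
finger_gap: 84.8
finger_force: 0.0
now [460.  182.  189.7] yaw -21.18 J7 -14.9 F [ 0.2  0.8 -0.9] gap 84.8 t 4.2
  (460.8, 178.3, 101, -21.6) [-0.021  0.014  0.591] turn 0.0023 rows 3
```

```bash
python3 -m pendant '[85,-0.021,0.014,0.3,0,0,0.002, 85,-0.021,0.014,0.59,0,0,0.002, 85,-0.021,0.014,0.59,0,0,0.002, 85,-0.021,0.014,0.59,0,0,0.002, 55,-0.021,0.014,0.59,0,0,0.002, 55,-0.021,0.014,0.59,0,0,0.002, 55,-0.021,0.014,0.59,0,0,0.002, 55,-0.021,0.014,0.59,0,0,0.002, 55,-0.021,0.014,0.59,0,0,0.002]' 40; python3 -c "
from h import *
print(ctrl.sense()['joint_positions'].round(1))
plan((460.8,178.3,101,-21.6))"
```

```text
time_s: 5.35
tcp_pos: [461.4, 175.1, 103.1]
ee_rot: [[0.373, 0.928, 0.001], [0.928, -0.373, 0.002], [0.002, -0.0, -1.0]]
force: [-2.4, 0.6, 8.2]
finger_gap: 59.3
finger_force: 41.4
[-38.8  39.1  17.6 129.2 -41.   17.1  -7.1]
now [461.4 175.1 103.1] yaw -21.89 J7 -7.1 F [-2.4  0.6  8.2] gap 59.3 t 5.3
  (460.8, 178.3, 101, -21.6) [ 0.018 -0.012  0.014] turn -0.0016 rows 2
```

```bash
python3 -m pendant '[75,0,0,0,0,0,0, 75,0,0,0,0,0,0, 75,0.022,-0.012,0,0,0,-0.002, 75,0.022,-0.012,0,0,0,-0.002, 75,0.022,-0.012,0,0,0,-0.002, 75,0.022,-0.012,0,0,0,-0.002]' ; python3 -c "
from h import *
plan((460.8,178.3,103,-21.6))"; python3 -m pendant '[55,0,0,0,0,0,0, 55,0,0,0,0,0,0, 55,0,0,0,0,0,0, 55,0,0,0,0,0,0]' 40;  python3 -c "
from h import *
plan((460.8,178.3,103,-21.6))"
```

```text
time_s: 6.1
tcp_pos: [461.1, 178.1, 101.3]
ee_rot: [[0.369, 0.929, -0.0], [0.929, -0.369, -0.0], [-0.0, -0.0, -1.0]]
force: [0.6, 0.2, 0.8]
finger_gap: 74.7
finger_force: 0.0
now [461.1 178.1 101.3] yaw -21.67 J7 -7.3 F [0.6 0.2 0.8] gap 74.7 t 6.1
  (460.8, 178.3, 103, -21.6) [ 0.    -0.002 -0.011] turn -0.0004 rows 2
time_s: 6.6
tcp_pos: [461.3, 178.0, 101.8]
ee_rot: [[0.369, 0.929, 0.0], [0.929, -0.369, 0.0], [0.0, 0.0, -1.0]]
force: [0.2, -0.5, 4.8]
finger_gap: 59.4
finger_force: 42.9
now [461.3 178.  101.8] yaw -21.66 J7 -7.3 F [ 0.2 -0.5  4.8] gap 59.4 t 6.6
  (460.8, 178.3, 103, -21.6) [ 0.    -0.004 -0.008] turn -0.0004 rows 2
```

```bash
python3 -m pendant '[55,0,0,-0.012,0,0,-0.05, 55,0,0,-0.012,0,0,-0.1, 55,0,0,-0.012,0,0,-0.15, 55,0,0,-0.012,0,0,-0.2, 55,0,0,-0.012,0,0,-0.25, 55,0,0,-0.012,0,0,-0.3, 55,0,0,-0.012,0,0,-0.333, 55,0,0,-0.012,0,0,-0.333, 55,0,0,-0.012,0,0,-0.333]'; python3 -c "
from h import *
print(ctrl.sense()['torque'])
plan((460.8,178.3,163,38.4))"
```

```text
time_s: 7.72
tcp_pos: [461.0, 178.1, 103.1]
ee_rot: [[-0.618, 0.786, -0.0], [0.786, 0.618, -0.0], [0.0, -0.0, -1.0]]
force: [-0.4, 0.3, -1.5]
finger_gap: 58.8
finger_force: 43.4
[0.03981251 0.02310298 0.01126113]
now [461.  178.1 103.1] yaw 38.18 J7 27.2 F [-0.4  0.3 -1.5] gap 58.8 t 7.7
  (460.8, 178.3, 163, 38.4) [ 0.002 -0.    -0.4  ] turn -0.0012 rows 2
```

```bash
python3 -m pendant '[55,0,0,-0.05,0,0,0, 55,0,0,-0.1,0,0,0, 55,0,0,-0.2,0,0,0, 55,0,0,-0.4,0,0,0, 55,0,0,-0.5,0,0,0]'; python3 -c "
from h import *
plan((470,50,180,38.4),(470,50,95,38.4))
cv2.imwrite('pics/l1.png',cv2.resize(ctrl.grab_frame('scene')[150:300,330:530,::-1],(600,450)))"
```

```text
time_s: 8.35
tcp_pos: [461.6, 178.4, 180.2]
ee_rot: [[-0.619, 0.785, 0.002], [0.785, 0.619, 0.001], [-0.001, 0.003, -1.0]]
force: [0.5, -0.9, -0.6]
finger_gap: 59.3
finger_force: 43.6
now [461.6 178.4 180.2] yaw 38.27 J7 25.3 F [ 0.5 -0.9 -0.6] gap 59.3 t 8.3
  (470, 50, 180, 38.4) [-0.707 -0.486  0.002] turn -0.0007 rows 4
  (470, 50, 95, 38.4) [0.    0.    0.567] turn -0.0 rows 3
```

View pics/l1.png

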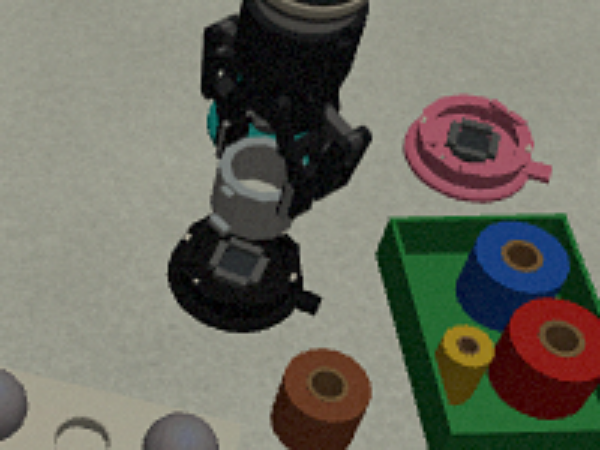

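The collar is off and the empty socket of roller_a shows. I'll set the collar down between the rollers.

```bash
m="python3 -m pendant"; $m '[55,-0.707,-0.486,0,0,0,0, 55,-0.707,-0.486,0,0,0,0, 55,-0.707,-0.486,0.3,0,0,0, 55,-0.707,-0.486,0.5,0,0,0, 55,-0.707,-0.486,0.56,0,0,0, 55,-0.707,-0.486,0.572,0,0,0, 55,-0.707,-0.486,0.572,0,0,0, 55,-0.707,-0.486,0.572,0,0,0]'; $m '[80,0,0,0,0,0,0, 80,0,0,0,0,0,0, 80,0,0,0,0,0,0, 80,0,0,-0.2,0,0,0, 80,0,0,-0.6,0,0,0, 80,0,0,-0.6,0,0,0]'
python3 -c "
from h import *
plan((656,128.7,190,38.4),(656,128.7,121,-11))"
```

```text
time_s: 9.4
tcp_pos: [469.9, 50.1, 93.0]
ee_rot: [[-0.62, 0.785, 0.001], [0.785, 0.62, 0.0], [-0.001, 0.001, -1.0]]
force: [-0.1, -0.2, 1.4]
finger_gap: 58.8
finger_force: 44.3
time_s: 10.15
tcp_pos: [471.6, 50.0, 185.8]
ee_rot: [[-0.619, 0.785, 0.008], [0.785, 0.619, 0.001], [-0.004, 0.007, -1.0]]
force: [-0.2, -0.2, -1.0]
finger_gap: 80.2
finger_force: 0.0
now [471.6  50.  185.8] yaw 38.26 J7 38.8 F [-0.2 -0.2 -1. ] gap 80.2 t 10.2
  (656, 128.7, 190, 38.4) [-0.175  0.645 -0.014] turn 0 rows 3
  (656, 128.7, 190, 38.4) [-0.175  0.645 -0.014] turn -0.0008 rows 3
  (656, 128.7, 121, -11) [0.   0.   0.46] turn 0.2744 rows 6
```

```bash
m="python3 -m pendant"; $m '[80,-0.175,0.645,-0.014,0,0,0, 80,-0.175,0.645,-0.014,0,0,0, 80,-0.175,0.645,-0.014,0,0,0]' >/dev/null; $m '[80,-0.175,0.645,-0.014,0,0,0, 80,-0.175,0.645,-0.014,0,0,0, 80,-0.175,0.645,-0.014,0,0,0, 80,-0.175,0.645,-0.014,0,0,0, 80,-0.175,0.645,-0.014,0,0,0]'
python3 -c "
from h import *
plan((656,128.7,120.5,38.4))"
```

```text
time_s: 11.15
tcp_pos: [652.1, 127.2, 185.9]
ee_rot: [[-0.618, 0.786, -0.003], [0.786, 0.618, -0.001], [0.001, -0.003, -1.0]]
force: [0.0, -0.1, 0.2]
finger_gap: 79.6
finger_force: 0.0
now [652.1 127.2 185.9] yaw 38.21 J7 33.9 F [ 0.  -0.1  0.2] gap 79.6 t 11.2
  (656, 128.7, 120.5, 38.4) [-0.008  0.027  0.436] turn -0.0011 rows 3
```

```bash
m="python3 -m pendant"; $m '[80,0,0,0.2,0,0,0, 80,0,0,0.3,0,0,0, 80,0,0,0.3,0,0,0, 80,0,0,0.3,0,0,0]' >/dev/null
python3 -c "
from h import *
plan((656,128.7,120.5,38.4))
for n in('top','scene'):
  ctrl.grab_frame(n); print([(r['xy'],r['conf'].__round__(2)) for r in ctrl.tip_of(n,'clean_0')])"
```

```text
now [654.2 128.2 142.2] yaw 38.26 J7 34.6 F [-0.5 -1.4  0. ] gap 80.2 t 11.7
  (656, 128.7, 120.5, 38.4) [-0.005  0.011  0.145] turn -0.0008 rows 2
[([311.5, 178.6], 0.76), ([251.7, 168.8], 0.38)]
[([327.0, 283.1], 0.91), ([386.9, 300.2], 0.88)]
```

Close enough; correct and grip.

```bash
m="python3 -m pendant"; $m '[80,-0.002,0.008,0.145,0,0,0, 80,-0.002,0.008,0.145,0,0,0, 80,-0.002,0.008,0.145,0,0,0, 44,-0.002,0.008,0.145,0,0,0, 44,-0.002,0.008,0.145,0,0,0, 44,-0.002,0.008,0.145,0,0,0, 44,-0.002,0.008,0.145,0,0,0]' 40
python3 -c "
from h import *
plan((656,128.7,180,38.4))"
```

```text
time_s: 12.72
tcp_pos: [654.8, 128.6, 120.3]
ee_rot: [[-0.619, 0.785, -0.001], [0.785, 0.619, -0.0], [0.0, -0.001, -1.0]]
force: [-3.2, -0.2, 4.7]
finger_gap: 47.9
finger_force: 40.7
now [654.8 128.6 120.3] yaw 38.27 J7 34.9 F [-3.2 -0.2  4.7] gap 47.9 t 12.7
  (656, 128.7, 180, 38.4) [-0.005  0.007 -0.398] turn -0.0007 rows 2
```

```bash
m="python3 -m pendant"; $m '[44,0,0,-0.1,0,0,0, 44,0,0,-0.3,0,0,0, 44,0,0,-0.45,0,0,0, 44,0,0,-0.45,0,0,0]' 60
python3 -c "
from h import *
plan((460.8,178.3,170,38.4),(460.8,178.3,103,38.4))
cv2.imwrite('pics/l2.png',cv2.resize(ctrl.grab_frame('scene')[200:350,250:450,::-1],(600,450)))"
```

```text
time_s: 13.22
tcp_pos: [656.6, 129.4, 189.5]
ee_rot: [[-0.62, 0.785, 0.005], [0.785, 0.62, 0.001], [-0.002, 0.005, -1.0]]
force: [0.6, 0.2, -2.7]
finger_gap: 47.2
finger_force: 62.4
now [656.6 129.4 189.5] yaw 38.28 J7 33.9 F [ 0.6  0.2 -2.7] gap 47.2 t 13.2
  (460.8, 178.3, 170, 38.4) [ 0.532 -0.411  0.065] turn 0 rows 3
  (460.8, 178.3, 170, 38.4) [ 0.532 -0.411  0.065] turn -0.0007 rows 3
  (460.8, 178.3, 103, 38.4) [0.    0.    0.447] turn -0.0 rows 3
```

View pics/l2.png

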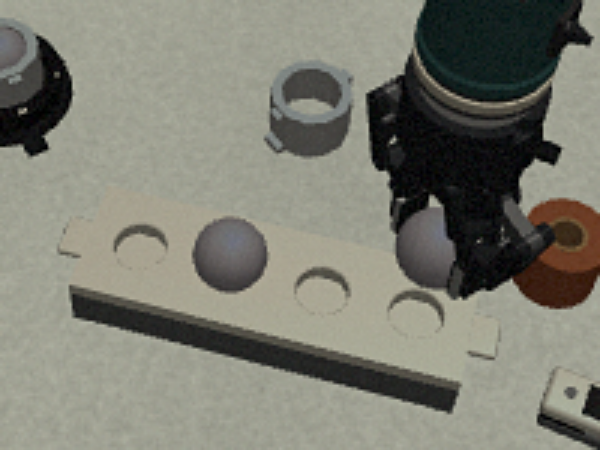

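The clean ball is held, and collar_a stands on the desk. Next, roller_a.

```bash
m="python3 -m pendant"; $m '[44,0.53,-0.412,0.03,0,0,0, 44,0.53,-0.412,0.03,0,0,0, 44,0.53,-0.412,0.03,0,0,0, 44,0.53,-0.412,0.03,0,0,0]'>/dev/null;  $m '[44,0.53,-0.412,0.03,0,0,0, 44,0.53,-0.412,0.03,0,0,0, 44,0.53,-0.412,0.03,0,0,0, 44,0.53,-0.412,0.03,0,0,0, 44,0.53,-0.412,0.03,0,0,0]'>/dev/null;  $m '[44,0,0,0,0,0,0, 44,0,0,0,0,0,0]'>/dev/null
python3 -c "
from h import *
plan((460.8,178.3,103,38.4))"
```

```text
now [460.2 177.  178.3] yaw 38.23 J7 25.7 F [-0.4 -0.2 -3.5] gap 47.7 t 14.7
  (460.8, 178.3, 103, 38.4) [0.004 0.009 0.502] turn -0.0009 rows 3
```

```bash
m="python3 -m pendant"; $m '[44,0.004,0.009,0.2,0,0,0, 44,0.004,0.009,0.4,0,0,0, 44,0.004,0.009,0.48,0,0,0, 44,0.004,0.009,0.505,0,0,0, 44,0.004,0.009,0.505,0,0,0, 44,0.004,0.009,0.505,0,0,0]'; $m '[70,0,0,0,0,0,0, 70,0,0,0,0,0,0, 70,0,0,0,0,0,0, 80,0,0,-0.2,0,0,0, 80,0,0,-0.6,0,0,0, 80,0,0,-0.6,0,0,0]'
python3 -c "
from h import *
for n in('top','scene'):
  im=ctrl.grab_frame(n); print([(r['xy'],r['conf'].__round__(2)) for r in ctrl.tip_of(n,'clean_0')],'pred a ball',proj(n,(460.8,178.3,43)))
  print('collar',[(unproj(n,r['xy'],0)[:2].round(1),r['conf'].__round__(2)) for r in ctrl.tip_of(n,'collar_a')])
  if n=='scene': im=cv2.resize(im[180:290,220:450,::-1],(800,383),interpolation=cv2.INTER_CUBIC);cv2.imwrite('pics/l3.png',im)
plan((470,50,180,38.4),(470,50,95,38.4))
"
```

```text
time_s: 15.4
tcp_pos: [460.8, 178.7, 103.4]
ee_rot: [[-0.619, 0.785, 0.002], [0.785, 0.619, 0.001], [-0.001, 0.002, -1.0]]
force: [-0.2, 0.4, -3.7]
finger_gap: 47.6
finger_force: 63.1
time_s: 16.15
tcp_pos: [462.4, 179.2, 196.2]
ee_rot: [[-0.619, 0.785, 0.008], [0.785, 0.619, 0.004], [-0.002, 0.008, -1.0]]
force: [-0.2, 0.1, -0.1]
finger_gap: 79.8
finger_force: 0.0
[([312.5, 177.7], 0.81)] pred a ball [228.64547327 266.53661722]
collar [(array([ 463.2, -189.1]), 0.92), (array([471.7,  47.6]), 0.8)]
[([327.4, 281.8], 0.9), ([247.0, 216.8], 0.69), ([407.8, 230.7], 0.65)] pred a ball [410.88103603 230.48103675]
collar [(array([474.2,  41.2]), 0.87), (array([454.4, 175.1]), 0.68), (array([ 444.9, -188.7]), 0.55), (array([ 477.4, -183.6]), 0.29), (array([ 466.3, -187.8]), 0.23)]
now [459.5 178.2 191.4] yaw 38.28 J7 25.6 F [-0.   0.7  0.1] gap 79.9 t 16.4
  (470, 50, 180, 38.4) [-0.714 -0.474  0.076] turn -0.0007 rows 4
  (470, 50, 95, 38.4) [0.    0.    0.567] turn -0.0 rows 3
```

View pics/l3.png

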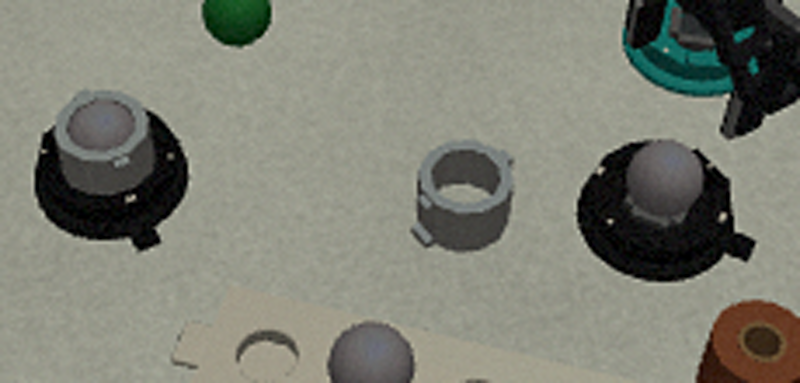

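The ball is seated in roller_a and collar_a is still at (470,50). Picking it up.

```bash
m="python3 -m pendant"; $m '[80,-0.714,-0.474,0.05,0,0,0, 80,-0.714,-0.474,0.05,0,0,0, 80,-0.714,-0.474,0.05,0,0,0, 80,-0.714,-0.474,0.3,0,0,0, 80,-0.714,-0.474,0.3,0,0,0, 80,-0.714,-0.474,0.3,0,0,0]'>/dev/null
python3 -c "
from h import *
plan((470,50,95,38.4))"
```

```text
now [470.6  51.  147.6] yaw 38.34 J7 40.6 F [0.2 0.  0.4] gap 80.2 t 17.2
  (470, 50, 95, 38.4) [-0.003 -0.008  0.351] turn -0.0003 rows 2
```

```bash
m="python3 -m pendant"; $m '[80,-0.003,-0.006,0.2,0,0,0, 80,-0.003,-0.006,0.35,0,0,0, 80,-0.003,-0.006,0.35,0,0,0, 80,-0.003,-0.006,0.35,0,0,0, 55,-0.003,-0.006,0.35,0,0,0, 55,-0.003,-0.006,0.35,0,0,0, 55,-0.003,-0.006,0.35,0,0,0, 55,-0.003,-0.006,0.35,0,0,0]' 60; $m '[55,0,0,-0.2,0,0,0, 55,0,0,-0.55,0,0,0, 55,0,0,-0.55,0,0,0]'>/dev/null
$m '[55,0.708,0.488,0,0,0,0, 55,0.708,0.488,0,0,0,0, 55,0.708,0.488,0,0,0,0, 55,0.708,0.488,0,0,0,0, 55,0.708,0.488,0,0,0,0, 55,0.708,0.488,0,0,0,0]'
python3 -c "
from h import *
plan((460.8,178.3,125,38.4))"
```

```text
time_s: 18.2
tcp_pos: [470.9, 49.7, 96.7]
ee_rot: [[-0.62, 0.784, 0.002], [0.784, 0.62, 0.001], [-0.001, 0.002, -1.0]]
force: [-1.1, -0.1, 9.6]
finger_gap: 59.0
finger_force: 62.8
time_s: 19.32
tcp_pos: [462.1, 176.4, 177.5]
ee_rot: [[-0.617, 0.787, -0.0], [0.787, 0.617, -0.001], [-0.0, -0.001, -1.0]]
force: [0.2, 0.4, -1.1]
finger_gap: 58.0
finger_force: 66.3
now [462.1 176.4 177.5] yaw 38.09 J7 27.3 F [ 0.2  0.4 -1.1] gap 58.0 t 19.3
  (460.8, 178.3, 125, 38.4) [0.016 0.001 0.35 ] turn -0.0017 rows 2
```

```bash
m="python3 -m pendant"; $m '[55,0.012,0,0.15,0,0,-0.001, 55,0.012,0,0.3,0,0,-0.001, 55,0.012,0,0.35,0,0,-0.001, 55,0.012,0,0.35,0,0,-0.001, 55,0.012,0,0.35,0,0,-0.001]'; python3 -c "
from h import *
plan((460.8,178.3,114,38.4))"
```

```text
time_s: 19.95
tcp_pos: [461.4, 179.4, 125.7]
ee_rot: [[-0.621, 0.783, 0.001], [0.783, 0.621, 0.0], [-0.0, 0.001, -1.0]]
force: [0.3, 0.4, -1.1]
finger_gap: 58.2
finger_force: 66.2
now [461.4 179.4 125.7] yaw 38.42 J7 29.2 F [ 0.3  0.4 -1.1] gap 58.2 t 19.9
  (460.8, 178.3, 114, 38.4) [-0.003 -0.008  0.078] turn 0.0001 rows 2
```

```bash
m="python3 -m pendant"; $m '[55,-0.003,-0.007,0.03,0,0,0, 55,-0.003,-0.007,0.05,0,0,0, 55,-0.003,-0.007,0.078,0,0,0, 55,-0.003,-0.007,0.078,0,0,0]'; $m '[55,0,0,0.015,0,0,0, 55,0,0,0.03,0,0,0, 55,0,0,0.03,0,0,0]'
```

```text
time_s: 20.45
tcp_pos: [460.6, 178.6, 113.2]
ee_rot: [[-0.622, 0.783, 0.0], [0.783, 0.622, -0.0], [-0.0, 0.0, -1.0]]
force: [0.8, -0.3, -1.5]
finger_gap: 58.4
finger_force: 66.4
time_s: 20.82
tcp_pos: [461.1, 178.3, 109.1]
ee_rot: [[-0.621, 0.784, 0.001], [0.784, 0.621, 0.0], [-0.001, 0.001, -1.0]]
force: [0.7, -2.0, 4.5]
finger_gap: 58.1
finger_force: 66.8
```

```bash
m="python3 -m pendant"; $m '[55,0,0,0.01,0,0,0, 55,0,0,0.01,0,0,0.05, 55,0,0,0.01,0,0,0.1]'; $m '[55,0,0,0,0,0,0.05, 55,0,0,0,0,0,0.1, 55,0,0,0,0,0,0.15, 55,0,0,0,0,0,0.2, 55,0,0,0,0,0,0.243, 55,0,0,0,0,0,0.243]'; python3 -c "
from h import *
print(ctrl.sense()['torque']);plan((460.8,178.3,108,-21.6))"
```

```text
time_s: 21.2
tcp_pos: [460.7, 178.2, 107.6]
ee_rot: [[-0.345, 0.939, 0.001], [0.939, 0.345, -0.0], [-0.0, 0.001, -1.0]]
force: [0.8, -2.4, 5.7]
finger_gap: 58.2
finger_force: 67.0
time_s: 21.95
tcp_pos: [460.1, 178.3, 107.4]
ee_rot: [[0.397, 0.918, -0.0], [0.918, -0.397, -0.001], [-0.001, 0.0, -1.0]]
force: [0.0, -2.2, 6.2]
finger_gap: 58.2
finger_force: 67.0
[-0.42401279 -0.05762424 -0.04647804]
now [460.1 178.3 107.4] yaw -23.37 J7 -6.4 F [ 0.  -2.2  6.2] gap 58.2 t 21.9
  (460.8, 178.3, 108, -21.6) [ 0.002  0.004 -0.004] turn -0.0099 rows 2
```

```bash
m="python3 -m pendant"; $m '[55,0,0,0,0,0,0.02, 55,0,0,0,0,0,0.02, 55,0,0,0,0,0,0.02]'; python3 -c "
from h import *
print(ctrl.sense()['torque']);plan((460.8,178.3,108,-21.6))"
```

```text
time_s: 22.32
tcp_pos: [460.1, 178.3, 107.5]
ee_rot: [[0.444, 0.896, 0.0], [0.896, -0.444, -0.002], [-0.001, 0.001, -1.0]]
force: [0.4, -3.8, 6.4]
finger_gap: 58.6
finger_force: 67.3
[-0.67041083 -0.10084371  1.30224802]
now [460.1 178.3 107.5] yaw -26.37 J7 -8.4 F [ 0.4 -3.8  6.4] gap 58.6 t 22.3
  (460.8, 178.3, 108, -21.6) [ 0.002  0.004 -0.004] turn -0.0265 rows 2
```

Stop felt (1.3 Nm). Release, then roller_b.

```bash
m="python3 -m pendant"; $m '[75,0,0,0,0,0,0, 75,0,0,0,0,0,0, 80,0,0,0,0,0,0, 80,0,0,-0.2,0,0,0, 80,0,0,-0.6,0,0,0, 80,0,0,-0.6,0,0,0]'
python3 -c "
from h import *
plan((460.4,-189.5,190,-26.4),(460.4,-189.5,107,-57.7))"
```

```text
time_s: 23.08
tcp_pos: [462.2, 179.2, 200.5]
ee_rot: [[0.452, 0.892, 0.006], [0.892, -0.452, 0.003], [0.005, 0.004, -1.0]]
force: [1.0, -0.1, -0.3]
finger_gap: 80.1
finger_force: 0.0
now [462.2 179.2 200.5] yaw -26.9 J7 -16.4 F [ 1.  -0.1 -0.3] gap 80.1 t 23.1
  (460.4, -189.5, 190, -26.4) [-0.732  0.367  0.023] turn 0 rows 3
  (460.4, -189.5, 190, -26.4) [-0.732  0.367  0.023] turn 0 rows 3
  (460.4, -189.5, 190, -26.4) [-0.732  0.367  0.023] turn -0.0028 rows 3
  (460.4, -189.5, 107, -57.7) [0.    0.    0.553] turn 0.1739 rows 4
```

```bash
m="python3 -m pendant"; $m '[80,-0.73,0.367,0.01,0,0,0, 80,-0.73,0.367,0.01,0,0,0, 80,-0.73,0.367,0.01,0,0,0]'>/dev/null;$m '[80,-0.73,0.367,0.01,0,0,0, 80,-0.73,0.367,0.01,0,0,0, 80,-0.73,0.367,0.01,0,0,0]'>/dev/null;$m '[80,-0.73,0.367,0.01,0,0,0, 80,-0.73,0.367,0.01,0,0,0, 80,-0.73,0.367,0.01,0,0,0]'>/dev/null;$m '[80,0,0,0.1,0,0,0.05, 80,0,0,0.2,0,0,0.1, 80,0,0,0.2,0,0,0.172, 80,0,0,0.2,0,0,0.172, 80,0,0,0.2,0,0,0.172, 80,0,0,0.2,0,0,0.172]'>/dev/null
python3 -c "
from h import *
for n in('top','scene'):
  ctrl.grab_frame(n); print([(unproj(n,r['xy'],14)[:2].round(1),r['conf'].__round__(2)) for r in ctrl.tip_of(n,'collar_b')])
plan((460.4,-189.5,107,-57.7))"
```

```text
[(array([ 462.6, -182.3]), 0.63)]
[(array([466.4, 175.8]), 0.97), (array([ 462.2, -190.9]), 0.9), (array([595.9,   6.2]), 0.3)]
now [ 459.2 -189.1  163.1] yaw -57.83 J7 4.3 F [-0.1 -0.3 -0.5] gap 80.3 t 25.1
  (460.4, -189.5, 107, -57.7) [0.006 0.007 0.374] turn -0.0007 rows 2
```

```bash
m="python3 -m pendant"; $m '[80,0.004,0.005,0.2,0,0,0, 80,0.004,0.005,0.374,0,0,0, 80,0.004,0.005,0.374,0,0,0, 80,0.004,0.005,0.374,0,0,0, 55,0.004,0.005,0.374,0,0,0, 55,0.004,0.005,0.374,0,0,0, 55,0.004,0.005,0.374,0,0,0, 55,0.004,0.005,0.374,0,0,0]' 60; $m '[55,0,0,0.015,0,0,0, 55,0,0,0.015,0,0,0]'
```

```text
time_s: 26.15
tcp_pos: [460.3, -189.2, 107.1]
ee_rot: [[0.846, 0.532, 0.001], [0.532, -0.846, 0.0], [0.001, 0.0, -1.0]]
force: [0.7, 0.3, 2.3]
finger_gap: 58.5
finger_force: 67.2
time_s: 26.4
tcp_pos: [460.2, -189.2, 104.6]
ee_rot: [[0.847, 0.532, 0.0], [0.532, -0.847, 0.001], [0.001, -0.0, -1.0]]
force: [-1.2, 2.1, 5.3]
finger_gap: 58.4
finger_force: 67.5
```

Turn anticlockwise 60° and feel for the stop.

```bash
m="python3 -m pendant"; $m '[55,0,0,0,0,0,-0.05, 55,0,0,0,0,0,-0.1, 55,0,0,0,0,0,-0.15, 55,0,0,0,0,0,-0.2, 55,0,0,0,0,0,-0.25, 55,0,0,0,0,0,-0.3, 55,0,0,0,0,0,-0.333, 55,0,0,0,0,0,-0.333, 55,0,0,0,0,0,-0.333]';python3 -c "
from h import *
print(ctrl.sense()['torque']);plan((460.4,-189.5,108,2.3))"
```

```text
time_s: 27.52
tcp_pos: [460.2, -189.3, 104.6]
ee_rot: [[-0.037, 0.999, 0.0], [0.999, 0.037, 0.0], [0.0, 0.0, -1.0]]
force: [0.2, 1.6, 4.7]
finger_gap: 58.5
finger_force: 67.5
[0.30079936 0.12684086 0.11620092]
now [ 460.2 -189.3  104.6] yaw 2.12 J7 47.5 F [0.2 1.6 4.7] gap 58.5 t 27.5
  (460.4, -189.5, 108, 2.3) [-0.002  0.002 -0.022] turn -0.001 rows 2
```

```bash
m="python3 -m pendant"; $m '[55,0,0,-0.04,0,0,0, 55,0,0,-0.1,0,0,0, 55,0,0,-0.2,0,0,0, 55,0,0,-0.4,0,0,0, 55,0,0,-0.5,0,0,0, 55,0,0,-0.5,0,0,0]'; python3 -c "
from h import *
plan((470,-60,180,2.3),(470,-60,94,2.3))
im=ctrl.grab_frame('scene');cv2.imwrite('pics/l4.png',cv2.resize(im[150:270,170:330,::-1],(600,450)))"
```

```text
time_s: 28.28
tcp_pos: [460.7, -189.5, 180.8]
ee_rot: [[-0.037, 0.999, 0.003], [0.999, 0.037, -0.001], [-0.001, 0.003, -1.0]]
force: [1.0, 0.2, -1.1]
finger_gap: 58.3
finger_force: 66.9
now [ 460.7 -189.5  180.8] yaw 2.1 J7 43.7 F [ 1.   0.2 -1.1] gap 58.3 t 28.3
  (470, -60, 180, 2.3) [0.861 0.094 0.005] turn -0.0011 rows 4
  (470, -60, 94, 2.3) [0.    0.    0.573] turn -0.0 rows 3
```

View pics/l4.png

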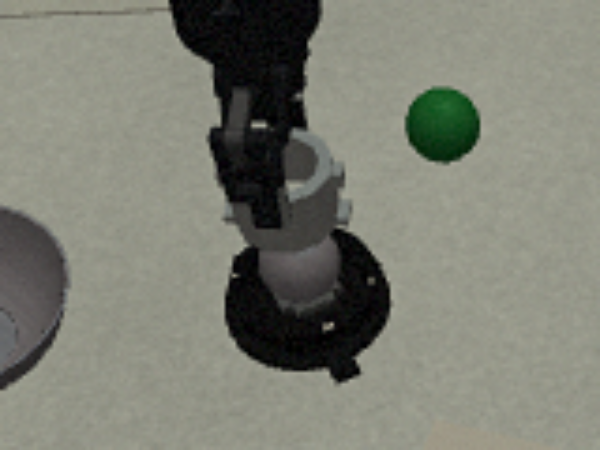

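Collar_b is lifted and the used ball stays in roller_b. I'll set the collar down and come back for the ball.

```bash
m="python3 -m pendant"; $m '[55,0.861,0.094,0,0,0,0, 55,0.861,0.094,0,0,0,0, 55,0.861,0.094,0.2,0,0,0, 55,0.861,0.094,0.4,0,0,0, 55,0.861,0.094,0.55,0,0,0, 55,0.861,0.094,0.58,0,0,0, 55,0.861,0.094,0.58,0,0,0, 55,0.861,0.094,0.58,0,0,0]'; $m '[80,0,0,0,0,0,0, 80,0,0,0,0,0,0, 80,0,0,0,0,0,0, 80,0,0,-0.2,0,0,0, 80,0,0,-0.6,0,0,0, 80,0,0,-0.6,0,0,0]'; $m '[80,-0.861,-0.096,0,0,0,0, 80,-0.861,-0.096,0,0,0,0, 80,-0.861,-0.096,0,0,0,0, 80,-0.861,-0.096,0.2,0,0,0, 80,-0.861,-0.096,0.2,0,0,0, 80,-0.861,-0.096,0.2,0,0,0]'>/dev/null
python3 -c "
from h import *
plan((460.4,-189.5,102,2.3))"
```

```text
time_s: 29.32
tcp_pos: [468.8, -59.4, 93.4]
ee_rot: [[-0.037, 0.999, -0.001], [0.999, 0.037, 0.002], [0.002, -0.001, -1.0]]
force: [-1.8, 1.7, 20.7]
finger_gap: 58.4
finger_force: 71.6
time_s: 30.08
tcp_pos: [471.3, -60.1, 185.4]
ee_rot: [[-0.037, 0.999, 0.007], [0.999, 0.037, -0.001], [-0.001, 0.007, -1.0]]
force: [0.6, -0.6, 0.2]
finger_gap: 79.9
finger_force: 0.0
now [ 459.6 -188.6  152.4] yaw 2.15 J7 46.8 F [ 0.7 -1.1 -0.1] gap 80.1 t 30.8
  (460.4, -189.5, 102, 2.3) [-0.006  0.005  0.336] turn -0.0008 rows 2
```

```bash
m="python3 -m pendant"; $m '[80,-0.004,0.004,0.2,0,0,0, 80,-0.004,0.004,0.33,0,0,0, 80,-0.004,0.004,0.33,0,0,0, 80,-0.004,0.004,0.33,0,0,0, 44,-0.004,0.004,0.33,0,0,0, 44,-0.004,0.004,0.33,0,0,0, 44,-0.004,0.004,0.33,0,0,0, 44,-0.004,0.004,0.33,0,0,0, 44,-0.004,0.004,0.33,0,0,0]' 60;  $m '[44,0,0,-0.2,0,0,0, 44,0,0,-0.5,0,0,0, 44,0,0,-0.5,0,0,0]'
python3 -c "
from h import *
for n in('top','scene'):
  ctrl.grab_frame(n); print([(r['xy'],unproj(n,r['xy'],0)[:2].round(1),r['conf'].__round__(2)) for r in ctrl.tip_of(n,'bowl')])
plan((515,-363,180,2.3),(515,-363,120,2.3))"
```

```text
time_s: 31.95
tcp_pos: [460.6, -190.0, 103.2]
ee_rot: [[-0.037, 0.999, 0.001], [0.999, 0.037, -0.0], [-0.0, 0.001, -1.0]]
force: [0.0, 0.4, 3.7]
finger_gap: 47.0
finger_force: 61.0
time_s: 32.33
tcp_pos: [461.5, -190.4, 179.8]
ee_rot: [[-0.037, 0.999, 0.004], [0.999, 0.037, -0.002], [-0.002, 0.004, -1.0]]
force: [1.2, -0.3, -4.3]
finger_gap: 46.9
finger_force: 63.2
[([504.1, 243.2], array([ 501.7, -395.2]), 0.93), ([205.7, 211.7], array([585.7, 233.1]), 0.75)]
[([161.5, 243.3], array([ 515.9, -390.7]), 0.65)]
now [ 459.4 -189.3  176.7] yaw 2.12 J7 45.8 F [ 0.1  0.3 -3.4] gap 46.8 t 32.5
  (515, -363, 180, 2.3) [-0.585  0.164 -0.011] turn 0 rows 3
  (515, -363, 180, 2.3) [-0.585  0.164 -0.011] turn -0.001 rows 3
  (515, -363, 120, 2.3) [0.  0.  0.4] turn -0.0 rows 2
```

The bowl has been knocked about 30 mm. Checking it in the picture.

```bash
python3 -c "
from h import *
im=ctrl.grab_frame('top')[:,:,::-1].copy()
for z,r,c in((52,75,(0,0,255)),(0,40,(255,0,0))):
  for a in np.arange(0,6.28,.1):
    u=proj('top',(508.8+r*np.cos(a),-393+r*np.sin(a),z)); cv2.circle(im,tuple(int(round(v)) for v in u),0,c,-1)
cv2.imwrite('pics/bowl.png',cv2.resize(im[160:310,430:630],(600,450),interpolation=cv2.INTER_NEAREST))"
```

```text
(no output)
```

View pics/bowl.png

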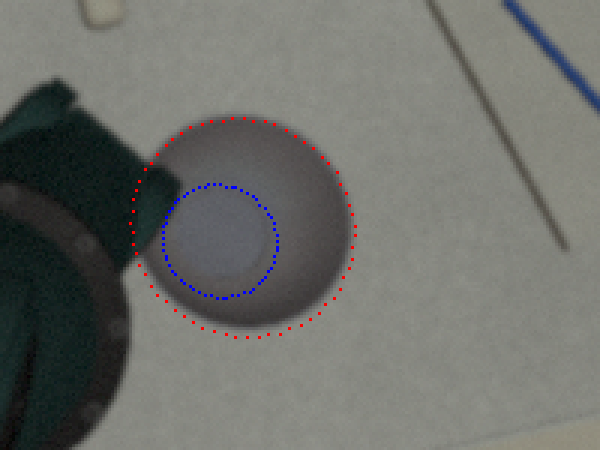

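The bowl is upright, centred near (512,-393). Carrying the ball over.

```bash
m="python3 -m pendant"; $m '[44,-0.69,0.15,-0.02,0,0,0, 44,-0.69,0.15,-0.02,0,0,0, 44,-0.69,0.15,-0.02,0,0,0, 44,-0.69,0.15,-0.02,0,0,0]'>/dev/null; $m '[44,-0.69,0.15,-0.02,0,0,0, 44,-0.69,0.15,-0.02,0,0,0, 44,-0.69,0.15,-0.02,0,0,0, 44,-0.69,0.15,-0.02,0,0,0, 44,-0.69,0.15,-0.02,0,0,0, 44,-0.69,0.15,-0.02,0,0,0]'>/dev/null
python3 -c "
from h import *
plan((512,-392,112,2.3))"
```

```text
now [ 512.9 -393.5  183.7] yaw 2.19 J7 56.7 F [-0.1  1.1 -2.4] gap 47.2 t 33.8
  (512, -392, 112, 2.3) [ 0.01  -0.006  0.478] turn -0.0006 rows 3
```

Then lower, release, lift and head for the second clean ball at (631,1.5).

```bash
m="python3 -m pendant"; $m '[44,0.01,-0.006,0.2,0,0,0, 44,0.01,-0.006,0.4,0,0,0, 44,0.01,-0.006,0.5,0,0,0, 44,0.01,-0.006,0.5,0,0,0]'; $m '[60,0,0,0,0,0,0, 65,0,0,0,0,0,0, 65,0,0,0,0,0,0, 65,0,0,-0.2,0,0,0, 65,0,0,-0.6,0,0,0, 80,0,0,-0.6,0,0,0]'
python3 -c "
from h import *
im=ctrl.grab_frame('scene');cv2.imwrite('pics/l5.png',cv2.resize(im[150:300,110:310,::-1],(600,450)))
print([(unproj('scene',r['xy'],62)[:2].round(1),r['conf'].__round__(2)) for r in ctrl.tip_of('scene','clean_0')])
plan((631,1.5,190,2.3),(631,1.5,120.5,-11))"
```

```text
time_s: 34.33
tcp_pos: [511.5, -393.0, 108.1]
ee_rot: [[-0.037, 0.999, -0.002], [0.999, 0.037, 0.001], [0.002, -0.002, -1.0]]
force: [-0.7, 0.1, -3.3]
finger_gap: 47.1
finger_force: 63.0
time_s: 35.08
tcp_pos: [514.1, -396.4, 204.4]
ee_rot: [[-0.036, 0.999, 0.009], [0.999, 0.036, -0.007], [-0.007, 0.008, -1.0]]
force: [-1.0, -0.9, 0.5]
finger_gap: 79.3
finger_force: 0.0
[(array([627.4,   3.4]), 0.59), (array([470.1, 164. ]), 0.47), (array([562.1, 339.7]), 0.16)]
now [ 512.3 -393.8  200.2] yaw 2.1 J7 56.3 F [-0.9  0.3 -0.7] gap 79.9 t 35.2
  (631, 1.5, 190, 2.3) [0.868 0.296 0.023] turn 0 rows 4
  (631, 1.5, 190, 2.3) [0.868 0.296 0.023] turn 0 rows 4
  (631, 1.5, 190, 2.3) [0.868 0.296 0.023] turn -0.0011 rows 4
  (631, 1.5, 120.5, -11) [0.    0.    0.463] turn 0.0739 rows 3
```

View pics/l5.png

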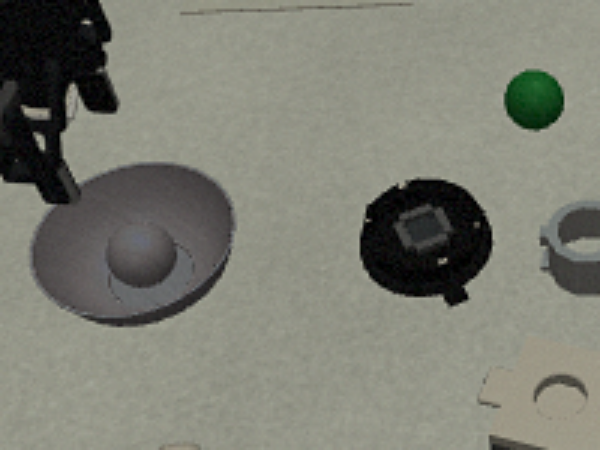

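The used ball is in the bowl and roller_b is empty.

```bash
m="python3 -m pendant"; $m '[80,0.866,0.295,0.01,0,0,0, 80,0.866,0.295,0.01,0,0,0, 80,0.866,0.295,0.01,0,0,0, 80,0.866,0.295,0.01,0,0,0]'>/dev/null; $m '[80,0.866,0.295,0.01,0,0,0, 80,0.866,0.295,0.01,0,0,0, 80,0.866,0.295,0.01,0,0,0, 80,0.866,0.295,0.01,0,0,0]'>/dev/null; $m '[80,0.866,0.295,0.01,0,0,0, 80,0.866,0.295,0.01,0,0,0, 80,0.866,0.295,0.01,0,0,0, 80,0.866,0.295,0.01,0,0,0, 80,0.866,0.295,0.01,0,0,0, 80,0.866,0.295,0.01,0,0,0]'>/dev/null
python3 -c "
from h import *
plan((630.8,1.5,120.5,2.1))"
```

```text
now [629.8  -2.7 194.9] yaw 1.84 J7 21.9 F [-0.2 -0.4  0.1] gap 79.8 t 36.9
  (630.8, 1.5, 120.5, 2.1) [0.028 0.007 0.496] turn -0.0015 rows 3
```

```bash
m="python3 -m pendant"; $m '[80,0.01,0.004,0.2,0,0,0, 80,0.01,0.004,0.3,0,0,0, 80,0.01,0.004,0.3,0,0,0, 80,0.01,0.004,0.3,0,0,0]'>/dev/null
python3 -c "
from h import *
plan((630.8,1.5,120.5,2.1))"
```

```text
now [631.3   1.5 150.1] yaw 2.06 J7 23.6 F [-0.2 -0.1  0.7] gap 79.8 t 37.4
  (630.8, 1.5, 120.5, 2.1) [ 0.    -0.003  0.198] turn -0.0002 rows 2
```

```bash
m="python3 -m pendant"; $m '[80,0,0,0.15,0,0,0, 80,0,0,0.198,0,0,0, 80,0,0,0.198,0,0,0, 44,0,0,0.198,0,0,0, 44,0,0,0.198,0,0,0, 44,0,0,0.198,0,0,0, 44,0,0,0.198,0,0,0, 44,0,0,0.198,0,0,0]' 60; $m '[44,0,0,-0.2,0,0,0, 44,0,0,-0.45,0,0,0, 44,0,0,-0.45,0,0,0, 44,0,0,-0.45,0,0,0]'
python3 -c "
from h import *
plan((460.4,-189.5,185,2.1))"
```

```text
time_s: 38.42
tcp_pos: [631.0, 1.9, 121.0]
ee_rot: [[-0.036, 0.999, 0.0], [0.999, 0.036, 0.0], [0.0, 0.0, -1.0]]
force: [-1.9, 0.6, 5.7]
finger_gap: 47.4
finger_force: 60.7
time_s: 38.92
tcp_pos: [629.9, 2.5, 186.4]
ee_rot: [[-0.037, 0.999, -0.002], [0.999, 0.037, 0.0], [0.0, -0.002, -1.0]]
force: [-0.0, 0.2, -4.0]
finger_gap: 47.1
finger_force: 63.4
now [629.9   2.5 186.4] yaw 2.11 J7 22.2 F [-0.   0.2 -4. ] gap 47.1 t 38.9
  (460.4, -189.5, 185, 2.1) [-0.619 -0.588  0.005] turn 0 rows 4
  (460.4, -189.5, 185, 2.1) [-0.619 -0.588  0.005] turn 0.0001 rows 4
```

```bash
m="python3 -m pendant"; $m '[44,-0.618,-0.588,0,0,0,0, 44,-0.618,-0.588,0,0,0,0, 44,-0.618,-0.588,0,0,0,0, 44,-0.618,-0.588,0,0,0,0]'>/dev/null; $m '[44,-0.618,-0.588,0,0,0,0, 44,-0.618,-0.588,0,0,0,0, 44,-0.618,-0.588,0,0,0,0, 44,-0.618,-0.588,0.2,0,0,0, 44,-0.618,-0.588,0.3,0,0,0, 44,-0.618,-0.588,0.3,0,0,0, 44,-0.618,-0.588,0.3,0,0,0]'>/dev/null
python3 -c "
from h import *
plan((460.4,-189.5,103,2.1))"
```

```text
now [ 462.2 -189.3  142.5] yaw 2.16 J7 47.7 F [-0.3  1.  -3.7] gap 47.5 t 40.3
  (460.4, -189.5, 103, 2.1) [-0.001 -0.012  0.263] turn 0.0003 rows 2
```

```bash
m="python3 -m pendant"; $m '[44,0,-0.01,0.15,0,0,0, 44,0,-0.01,0.24,0,0,0, 44,0,-0.01,0.265,0,0,0, 44,0,-0.01,0.265,0,0,0, 44,0,-0.01,0.265,0,0,0]'; $m '[70,0,0,0,0,0,0, 70,0,0,0,0,0,0, 70,0,0,0,0,0,0, 80,0,0,-0.2,0,0,0, 80,0,0,-0.6,0,0,0, 80,0,0,-0.6,0,0,0]'
python3 -c "
from h import *
for n in('top','scene'):
  im=ctrl.grab_frame(n)
  print('collar',[(unproj(n,r['xy'],0)[:2].round(1),r['conf'].__round__(2)) for r in ctrl.tip_of(n,'collar_a')])
cv2.imwrite('pics/l6.png',cv2.resize(im[180:290,220:450,::-1],(800,383),interpolation=cv2.INTER_CUBIC))
plan((470,-60,150,2.1))
"
```

```text
time_s: 40.92
tcp_pos: [460.2, -189.9, 103.1]
ee_rot: [[-0.037, 0.999, 0.001], [0.999, 0.037, -0.001], [-0.001, 0.001, -1.0]]
force: [-0.4, -0.6, -3.6]
finger_gap: 47.3
finger_force: 63.7
time_s: 41.68
tcp_pos: [461.9, -190.7, 196.1]
ee_rot: [[-0.036, 0.999, 0.008], [0.999, 0.036, -0.003], [-0.003, 0.007, -1.0]]
force: [0.4, -0.7, -0.8]
finger_gap: 79.9
finger_force: 0.0
collar [(array([465.8, 179.4]), 0.67), (array([469.1, -55.8]), 0.46), (array([583.7, 231.3]), 0.39)]
collar [(array([473.6, -62.8]), 0.9), (array([448.7, 182.5]), 0.87), (array([642.5,  32.1]), 0.38)]
now [ 459.3 -189.1  191.8] yaw 2.12 J7 45.2 F [0.8 0.3 0.3] gap 80.0 t 41.9
  (470, -60, 150, 2.1) [0.858 0.103 0.279] turn 0.0001 rows 4
```

View pics/l6.png

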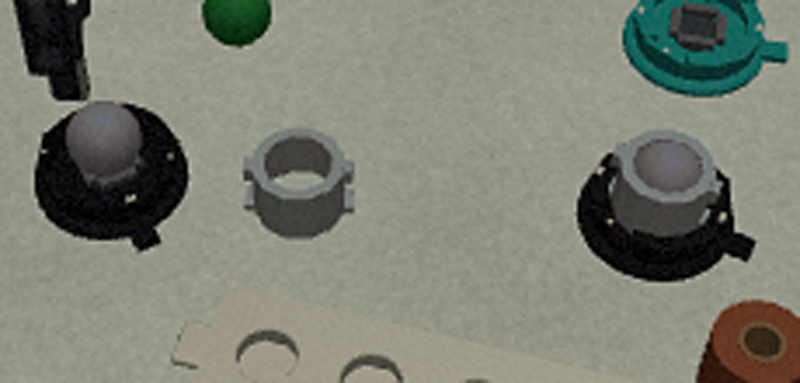

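The ball is seated in roller_b, collar_b stands where I left it, and collar_a looks locked.

```bash
m="python3 -m pendant"; $m '[80,0.858,0.098,0,0,0,0, 80,0.858,0.098,0,0,0,0, 80,0.858,0.098,0.1,0,0,0, 80,0.858,0.098,0.279,0,0,0, 80,0.858,0.098,0.279,0,0,0, 80,0.858,0.098,0.279,0,0,0]'>/dev/null
python3 -c "
from h import *
plan((469.3,-59.7,95.5,2.1))"
```

```text
now [469.5 -61.7 150.5] yaw 1.98 J7 35.5 F [-0.4  0.4 -0.2] gap 79.8 t 42.6
  (469.3, -59.7, 95.5, 2.1) [ 0.013 -0.001  0.367] turn -0.0007 rows 2
```

```bash
m="python3 -m pendant"; $m '[80,0.008,0,0.2,0,0,0, 80,0.008,0,0.365,0,0,0, 80,0.008,0,0.365,0,0,0, 80,0.008,0,0.365,0,0,0, 55,0.008,0,0.365,0,0,0, 55,0.008,0,0.365,0,0,0, 55,0.008,0,0.365,0,0,0, 55,0.008,0,0.365,0,0,0]' 60; $m '[55,0,0,-0.2,0,0,0, 55,0,0,-0.55,0,0,0, 55,0,0,-0.55,0,0,0]'>/dev/null
$m '[55,-0.868,-0.091,0,0,0,0, 55,-0.868,-0.091,0,0,0,0, 55,-0.868,-0.091,0,0,0,0, 55,-0.868,-0.091,0,0,0,0, 55,-0.868,-0.091,0,0,0,0, 55,-0.868,-0.091,0.1,0,0,0, 55,-0.868,-0.091,0.25,0,0,0, 55,-0.868,-0.091,0.25,0,0,0]'
python3 -c "
from h import *
plan((460.4,-189.5,114,2.1))"
```

```text
time_s: 43.62
tcp_pos: [470.1, -59.5, 97.4]
ee_rot: [[-0.037, 0.999, 0.002], [0.999, 0.037, -0.0], [-0.0, 0.002, -1.0]]
force: [0.0, -0.2, 8.6]
finger_gap: 58.4
finger_force: 63.1
time_s: 45.0
tcp_pos: [460.1, -188.4, 139.2]
ee_rot: [[-0.038, 0.999, -0.004], [0.999, 0.038, 0.002], [0.002, -0.004, -1.0]]
force: [-0.4, 0.7, -0.5]
finger_gap: 58.2
finger_force: 66.2
now [ 460.1 -188.4  139.2] yaw 2.2 J7 49.5 F [-0.4  0.7 -0.5] gap 58.2 t 45.0
  (460.4, -189.5, 114, 2.1) [-0.007  0.002  0.168] turn 0.0005 rows 2
```

```bash
m="python3 -m pendant"; $m '[55,-0.004,0.002,0.08,0,0,0, 55,-0.004,0.002,0.12,0,0,0, 55,-0.004,0.002,0.15,0,0,0, 55,-0.004,0.002,0.168,0,0,0, 55,-0.004,0.002,0.168,0,0,0]'; $m '[55,0,0,0.02,0,0,0, 55,0,0,0.035,0,0,0, 55,0,0,0.035,0,0,0]'
```

```text
time_s: 45.62
tcp_pos: [461.3, -190.6, 115.8]
ee_rot: [[-0.036, 0.999, 0.0], [0.999, 0.036, 0.0], [0.0, 0.0, -1.0]]
force: [0.2, 0.4, -0.9]
finger_gap: 58.5
finger_force: 66.3
time_s: 46.0
tcp_pos: [460.8, -189.9, 110.5]
ee_rot: [[-0.037, 0.999, -0.001], [0.999, 0.037, 0.001], [0.001, -0.001, -1.0]]
force: [-2.8, 2.3, 3.0]
finger_gap: 58.5
finger_force: 66.8
```

```bash
m="python3 -m pendant"; $m '[55,0,0,0.018,0,0,0, 55,0,0,0.018,0,0,0.05, 55,0,0,0.018,0,0,0.1, 55,0,0,0.018,0,0,0.1]'; $m '[55,0,0,0,0,0,0.05, 55,0,0,0,0,0,0.1, 55,0,0,0,0,0,0.15, 55,0,0,0,0,0,0.2, 55,0,0,0,0,0,0.243, 55,0,0,0,0,0,0.255, 55,0,0,0,0,0,0.255]'; python3 -c "
from h import *
print(ctrl.sense()['torque']);plan((460.4,-189.5,108,-57.7))"
```

```text
time_s: 46.5
tcp_pos: [460.7, -190.0, 107.8]
ee_rot: [[0.274, 0.962, -0.001], [0.962, -0.274, 0.001], [0.001, -0.001, -1.0]]
force: [-2.1, 3.0, 4.9]
finger_gap: 58.4
finger_force: 67.0
time_s: 47.38
tcp_pos: [460.2, -188.1, 107.5]
ee_rot: [[0.88, 0.474, -0.003], [0.474, -0.88, 0.006], [0.0, -0.006, -1.0]]
force: [-2.1, 5.0, 4.3]
finger_gap: 58.4
finger_force: 67.1
[ 1.42194616  0.52684774 -0.06651721]
now [ 460.2 -188.1  107.5] yaw -61.68 J7 10.8 F [-2.1  5.   4.3] gap 58.4 t 47.4
  (460.4, -189.5, 108, -57.7) [-0.003  0.009 -0.003] turn -0.0221 rows 2
```

```bash
m="python3 -m pendant"; $m '[55,0,0,0,0,0,0.02, 55,0,0,0,0,0,0.02, 55,0,0,0,0,0,0.02]'; python3 -c "
from h import *
print(ctrl.sense()['torque']);plan((460.4,-189.5,108,-57.7))
cv2.imwrite('pics/l7.png',cv2.resize(ctrl.grab_frame('scene')[180:290,220:450,::-1],(800,383),interpolation=cv2.INTER_CUBIC))"
```

```text
time_s: 47.75
tcp_pos: [459.8, -186.9, 107.5]
ee_rot: [[0.906, 0.423, -0.004], [0.423, -0.906, 0.008], [-0.0, -0.009, -1.0]]
force: [-3.4, 7.1, 8.4]
finger_gap: 58.1
finger_force: 67.5
[1.85301027 0.72566908 0.56552458]
now [ 459.8 -186.9  107.5] yaw -64.99 J7 8.3 F [-3.4  7.1  8.4] gap 58.1 t 47.8
  (460.4, -189.5, 108, -57.7) [-0.004  0.017 -0.003] turn -0.0405 rows 2
```

View pics/l7.png

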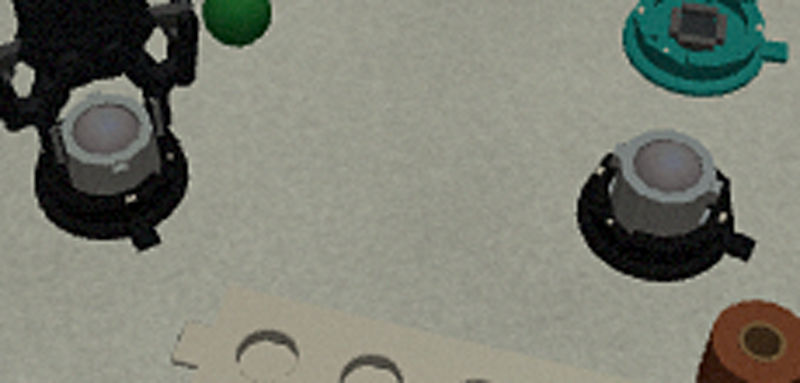

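```bash
m="python3 -m pendant"; $m '[75,0,0,0,0,0,0, 75,0,0,0,0,0,0, 80,0,0,0,0,0,0, 80,0,0,-0.2,0,0,0, 80,0,0,-0.6,0,0,0, 80,0,0,-0.9,0,0,0, 80,0,0,-0.9,0,0,0]'; $m '[80,0.5,0.5,-0.2,0,0,0, 80,0.9,0.9,-0.2,0,0,0, 80,0.9,0.9,-0.2,0,0,0, 80,0.9,0.9,-0.2,0,0,0]'
python3 - <<'E'
from h import *
def crop(im,c,w=30,f=400): 
    c=[int(round(v)) for v in c]; return cv2.resize(im[c[1]-w:c[1]+w,c[0]-w:c[0]+w],(f,f),interpolation=cv2.INTER_CUBIC)
A=(460.8,178.3);B=(460.4,-189.5);out=[]
for n in("top","scene"):
    im=ctrl.grab_frame(n)[:,:,::-1].copy()
    out.append(np.hstack([crop(im,proj(n,(*c,30))) for c in(A,B)]))
    if n=="top": cv2.imwrite("pics/topend.png",im)
cv2.imwrite("pics/end.png",cv2.resize(cv2.convertScaleAbs(np.vstack(out),alpha=1.7),(600,600)))
plan()
E
```

```text
time_s: 48.68
tcp_pos: [463.0, -192.0, 245.8]
ee_rot: [[0.909, 0.416, 0.007], [0.416, -0.909, -0.003], [0.005, 0.006, -1.0]]
force: [-0.4, -0.3, -1.1]
finger_gap: 80.0
finger_force: 0.0
time_s: 49.18
tcp_pos: [644.3, -258.0, 271.7]
ee_rot: [[0.908, 0.419, 0.002], [0.419, -0.908, -0.003], [0.001, 0.003, -1.0]]
force: [-0.8, 0.2, 0.8]
finger_gap: 79.8
finger_force: 0.0
now [ 640.2 -257.4  271.2] yaw -65.4 J7 -13.0 F [-0.5 -0.4 -0.1] gap 80.2 t 49.3
```

View pics/end.png

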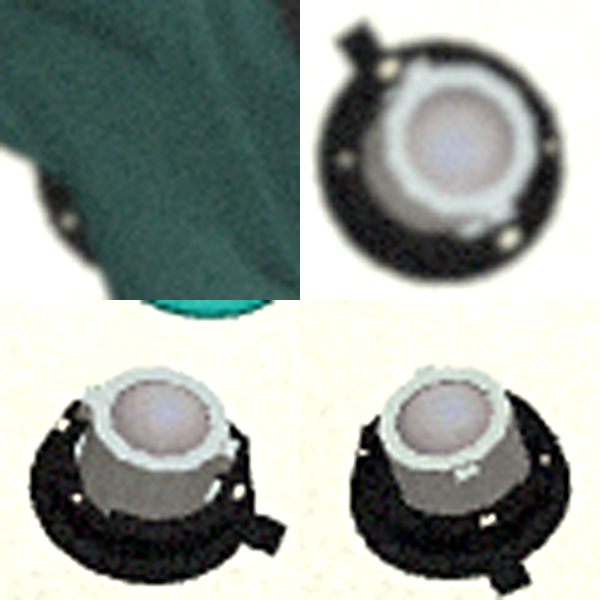

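```bash
cat > prof.py <<'E'
from h import *
def prof(n,im,c,yaw,zb):
    """angular brightness profile of the tabs (collar top plane), relative to roller x"""
    g=cv2.GaussianBlur(cv2.cvtColor(im,cv2.COLOR_BGR2GRAY),(0,0),.6).astype(np.float32)
    an=np.arange(0,360,1.);v=0
    for r in(33.5,34.5,35.5):
        uv=np.array([proj(n,(c[0]+r*np.cos(t),c[1]+r*np.sin(t),zb+40)) for t in np.radians(an+yaw)],np.float32)
        v=v+cv2.remap(g,uv[:,:1],uv[:,1:],cv2.INTER_CUBIC)[:,0]/3
    return v
def ang(v,a0):
    i=np.arange(a0-30,a0+31);w=v[i%360];w=np.clip(w-(w.min()+w.max())/2,0,None);return round((w*(i-a0)).sum()/w.sum(),1),round(float(v[i%360].max()-v[i%360].min()))
E
python3 - <<'E'
from prof import *
B=(460.4,-189.5);A=(460.8,178.3)
import cv2
s1=ctrl.grab_frame("scene")[:,:,::-1].copy()
for nm,n,im in(("init","top",cv2.imread("pics/top0.png")),("now","top",cv2.imread("pics/topend.png")),("init","scene",cv2.imread("pics/scene0.png")),("now","scene",s1)):
    for d in((0,0),(0,3),(3,0)):
        v=prof(n,im,(B[0]+d[0],B[1]+d[1]),32.3,14);print("b",nm,n,d,ang(v,0),ang(v,180))
for nm,im,z in(("init",cv2.imread("pics/scene0.png"),8.5),("now",s1,14)):
    v=prof("scene",im,A,68.4,z);print("a",nm,ang(v,0),ang(v,180))
E
```

```text
b init top (0, 0) (np.float64(4.9), 58) (np.float64(-6.7), 64)
b init top (0, 3) (np.float64(-1.6), 51) (np.float64(0.1), 51)Traceback (most recent call last):
  File "<stdin>", line 7, in <module>
  File "prof.py", line 7, in prof
    uv=np.array([proj(n,(c[0]+r*np.cos(t),c[1]+r*np.sin(t),zb+40)) for t in np.radians(an+yaw)],np.float32)
                 ~~~~^^^^^^^^^^^^^^^^^^^^^^^^^^^^^^^^^^^^^^^^^^^^^
  File "h.py", line 8, in proj
    p=ctrl.camera_params(n);q=p["camera_matrix"]@(p["R"]@np.array(X,float)+p["t"]);return q[:2]/q[2]
ValueError: time passes only in moves, steps and waits
```

```bash
sed -i 's/^def unproj/import functools\n@functools.cache\ndef cam(n): return ctrl.camera_params(n)\ndef unproj/; s/p=ctrl.camera_params(n)/p=cam(n)/' h.py
cat > chk.py <<'E'
from prof import *
B=(460.4,-189.5);A=(460.8,178.3)
def run(nm,n,im,a=True,za=14):
    v=prof(n,im,B,32.3,14);r=ang(v,0),ang(v,180);print("b",nm,n,*r,"mean",(r[0][0]+r[1][0])/2)
    if a: v=prof(n,im,A,68.4,za);r=ang(v,0),ang(v,180);print("a",nm,n,*r,"mean",(r[0][0]+r[1][0])/2)
E
python3 - <<'E'
from chk import *
run("init","top",cv2.imread("pics/top0.png"),za=8.5);run("now","top",cv2.imread("pics/topend.png"),False)
run("init","scene",cv2.imread("pics/scene0.png"),za=8.5);run("now","scene",ctrl.grab_frame("scene")[:,:,::-1].copy())
E
```

```text
b init top (np.float64(4.9), 58) (np.float64(-6.7), 64) mean -0.8999999999999999
a init top (np.float64(0.2), 75) (np.float64(-0.7), 49) mean -0.24999999999999997
b now top (np.float64(-4.2), 76) (np.float64(-14.7), 90) mean -9.45
b init scene (np.float64(0.8), 56) (np.float64(0.4), 23) mean 0.6000000000000001
a init scene (np.float64(0.9), 97) (np.float64(-15.2), 119) mean -7.1499999999999995
b now scene (np.float64(-6.9), 58) (np.float64(13.7), 20) mean 3.3999999999999995
a now scene (np.float64(17.8), 132) (np.float64(-13.3), 131) mean 2.25
```

Collar_b went about 8° past nominal, so I'll regrip it and turn it back. From over there I can also check collar_a in the top view.

```bash
m="python3 -m pendant"; $m '[80,-0.9,-0.9,0.2,0,0,0, 80,-0.9,-0.9,0.4,0,0,0, 80,-0.9,-0.9,0.5,0,0,0, 80,-0.9,-0.9,0.5,0,0,0, 80,-0.9,-0.9,0.5,0,0,0, 80,-0.9,-0.9,0.5,0,0,0]' >/dev/null
python3 - <<'E'
from chk import *
im=ctrl.grab_frame("top")[:,:,::-1].copy();cv2.imwrite("pics/top2.png",im);run("now","top",im)
plan((460.4,-189.5,140,-65.7),(460.4,-189.5,107,-65.7))
E
```

```text
b now top (np.float64(-8.2), 4) (np.float64(-14.5), 77) mean -11.35
a now top (np.float64(12.9), 5) (np.float64(3.4), 5) mean 8.15
now [ 462.7 -191.2  198.7] yaw -65.38 J7 -1.7 F [ 0.7 -0.  -0.6] gap 80.2 t 50.2
  (460.4, -189.5, 140, -65.7) [-0.009 -0.017  0.391] turn 0.0018 rows 2
  (460.4, -189.5, 107, -65.7) [0.   0.   0.22] turn -0.0 rows 2
```

```bash
m="python3 -m pendant"; $m '[80,-0.007,-0.014,0.3,0,0,0, 80,-0.007,-0.014,0.5,0,0,0, 80,-0.007,-0.014,0.6,0,0,0, 80,-0.007,-0.014,0.6,0,0,0, 80,-0.007,-0.014,0.6,0,0,0]'; $m '[55,0,0,0,0,0,0, 55,0,0,0,0,0,0, 55,0,0,0,0,0,0, 55,0,0,0,0,0,0, 55,0,0,0,0,0,0]' 60; python3 -c "
from h import *
print(ctrl.sense()['torque']);plan((460.4,-189.5,107,-57.7))"
```

```text
time_s: 50.8
tcp_pos: [460.5, -189.7, 108.5]
ee_rot: [[0.909, 0.416, 0.002], [0.416, -0.909, -0.001], [0.001, 0.002, -1.0]]
force: [0.3, 0.3, 0.8]
finger_gap: 79.8
finger_force: 0.0
time_s: 51.42
tcp_pos: [459.8, -189.1, 108.5]
ee_rot: [[0.909, 0.416, 0.001], [0.416, -0.909, 0.0], [0.001, 0.0, -1.0]]
force: [0.5, 0.1, 6.4]
finger_gap: 58.7
finger_force: 63.6
[0.23318266 0.08736073 0.10442706]
now [ 459.8 -189.1  108.5] yaw -65.4 J7 8.9 F [0.5 0.1 6.4] gap 58.7 t 51.4
  (460.4, -189.5, 107, -57.7) [0.002 0.004 0.01 ] turn -0.0428 rows 2
```

```bash
m="python3 -m pendant"; $m '[55,0,0,0.006,0,0,-0.02, 55,0,0,0.006,0,0,-0.037, 55,0,0,0.006,0,0,-0.037, 55,0,0,0.006,0,0,-0.037]';  python3 -c "
from h import *
print(ctrl.sense()['torque']);plan((460.4,-189.5,107,-57.7))"
$m '[75,0,0,0,0,0,0, 75,0,0,0,0,0,0, 80,0,0,0,0,0,0, 80,0,0,-0.2,0,0,0, 80,0,0,-0.6,0,0,0, 80,0,0,-0.9,0,0,0, 80,0,0,-0.9,0,0,0]'>/dev/null; $m '[80,0,0,0,0,0,-0.05, 80,0,0,0,0,0,-0.1, 80,0.5,0.5,0,0,0,-0.2, 80,0.9,0.9,0,0,0,-0.25, 80,0.9,0.9,0,0,0,-0.3, 80,0.9,0.9,0,0,0,-0.333, 80,0.9,0.9,0,0,0,-0.333, 80,0.9,0.9,0,0,0,-0.333]'
python3 - <<'E'
from chk import *
im=ctrl.grab_frame("top")[:,:,::-1].copy();cv2.imwrite("pics/top3.png",im);run("now","top",im)
run("now","scene",ctrl.grab_frame("scene")[:,:,::-1].copy());plan()
E
```

```text
time_s: 51.92
tcp_pos: [460.3, -189.3, 107.5]
ee_rot: [[0.855, 0.518, 0.002], [0.518, -0.855, -0.0], [0.002, 0.001, -1.0]]
force: [0.4, 0.1, 4.8]
finger_gap: 58.5
finger_force: 63.5
[ 0.27394472 -0.24143644 -0.06465721]
now [ 460.3 -189.3  107.5] yaw -58.79 J7 13.7 F [0.4 0.1 4.8] gap 58.5 t 51.9
  (460.4, -189.5, 107, -57.7) [-0.     0.002  0.003] turn -0.0061 rows 2
time_s: 53.8
tcp_pos: [643.4, -234.2, 240.8]
ee_rot: [[-0.017, 1.0, -0.003], [1.0, 0.017, 0.001], [0.001, -0.003, -1.0]]
force: [-0.3, -0.3, -0.6]
finger_gap: 80.2
finger_force: 0.0
b now top (np.float64(3.1), 76) (np.float64(-11.0), 77) mean -3.95
a now top (np.float64(0.4), 95) (np.float64(-2.2), 65) mean -0.9000000000000001
b now scene (np.float64(0.5), 62) (np.float64(8.2), 12) mean 4.35
a now scene (np.float64(17.8), 129) (np.float64(-13.2), 130) mean 2.3000000000000007
now [ 643.7 -234.2  241.5] yaw 1.07 J7 40.0 F [-1.   0.   0.7] gap 80.3 t 53.9
```

Run:
```python
from chk import *
i0=cv2.imread("pics/top0.png");i1=cv2.imread("pics/top3.png");i2=cv2.imread("pics/topend.png")
g=lambda i:cv2.GaussianBlur(cv2.cvtColor(i,cv2.COLOR_BGR2GRAY),(0,0),.8).astype(np.float32)
for nm,c in(("a",A),("b",B)):
    print(nm,"foot centre px",proj("top",(*c,0)).round(1),"exp top px",proj("top",(*c,56)).round(1))
    for k,im,z in(("init",i0,8.5 if nm=="a" else 14),("now",i1,14)):
        G=g(im);best=[]
        for dx in np.arange(-6,6.1,.5):
            for dy in np.arange(-6,6.1,.5):
                s=0
                for r,w in((26,1),(28,1),(34,-.7),(36,-.7)):   # lip bright ring, dark outside away from tabs
                    t=np.radians((68.4 if nm=="a" else 32.3)+np.r_[25:156:5,205:336:5])
                    uv=np.array([proj("top",(c[0]+dx+r*np.cos(q),c[1]+dy+r*np.sin(q),z+42)) for q in t],np.float32)
                    s+=w*cv2.remap(G,uv[:,:1],uv[:,1:],cv2.INTER_LINEAR).mean()
                best.append((s,dx,dy))
        print(nm,k,[tuple(map(float,np.round(b,1))) for b in sorted(best)[::-1][:3]])
a=np.hstack([cv2.resize(i1[x[1]-32:x[1]+32,x[0]-32:x[0]+32],(400,400),interpolation=cv2.INTER_CUBIC) for x in((231,267),(408,263))])
cv2.imwrite("pics/fin.png",cv2.convertScaleAbs(a,alpha=1.8))
```

```text
a foot centre px [231.5 269.4] exp top px [227.7 265.6]
a init [(130.4, 0.0, 0.0), (130.1, 0.0, 0.5), (130.0, 0.5, 0.0)]
a now [(177.6, 0.0, 0.0), (177.1, 0.0, -0.5), (177.1, 0.0, 0.5)]
b foot centre px [407.4 265.1] exp top px [411.5 261.2]
b init [(121.8, -0.5, 1.0), (121.5, 0.0, 1.0), (121.3, -0.5, 0.5)]
b now [(157.9, 1.0, 1.5), (157.8, 0.5, 1.0), (157.6, 1.0, 1.0)]
```

View pics/fin.png

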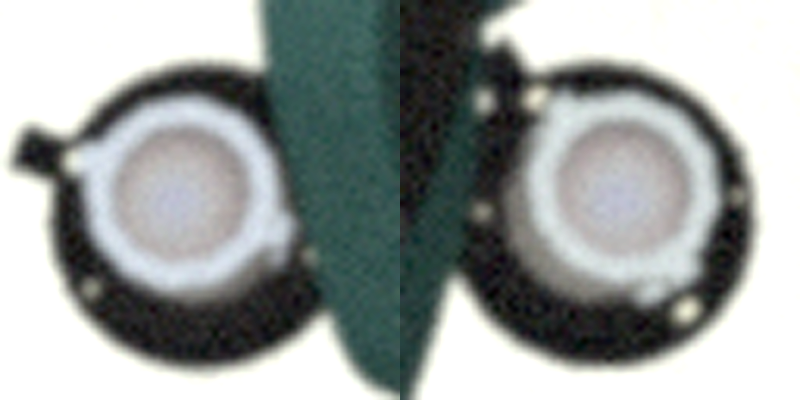

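Both collars are centred over balls, with their tabs at the stop bars: collar_a within 1° and collar_b about 3° off. Handing in.

```bash
python3 -c "
from cell import ctrl
print(ctrl.close_job())"
```

```text
the job is handed in; nothing more can be done
None
```

I handed in the job with both rollers holding a clean ball under a locked collar and the one used ball (from roller_b) in the wash bowl; by my last camera measurements collar_a is within 1° of its stop and collar_b about 3° off after I turned it back from an 8° overshoot, but I have not seen the judge's verdict.

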